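# Load the bead kiln with a scoop

## Robot

A 7-joint arm with a two-finger parallel gripper is mounted at the origin on the work surface. World frame = base frame: x ahead of the robot, y to its left, z up, the work surface at z = 0. Lengths are in mm, angles in rad, forces in N, time in s.
With the tool pointing down it reaches from about 400 to 875 mm from the base axis. Payload 19.3 kg.
Tool frame: the origin (TCP) lies at the very end of the fingers, on their centre line; the grasp point (between the pads) lies 19 mm behind it; z points along the fingers, y is the line along which they close (so a half turn about z gives the same grasp; the last joint's range is limited). The gripper opens to 85 mm and grips with 20 to 120 N. Pads are 22 mm wide; open, the fingers measure 114 mm over their backs; the gripper's body (76 mm by 85 mm) begins 54 mm behind the grasp point. The pads swing forward as they close: fully open they stand 13 mm farther back than shut.
Start: joints at [-1.278, 0.521, -0.036, 1.599, 0.021, 1.021, -0.113], TCP at [221.826, 584.301, 231.291] pointing down, gripper open.
Joint ranges: [-2.91, 2.91], [-0.3, 2.13], [-1.5, 1.42], [0.17, 2.43], [-1.26, 4.41], [0.16, 1.93], [-2.52, 2.52]. Speed limits (rad/s): [1.89, 1.89, 2.39, 2.39, 3.01, 3.01, 3.01].

## Interface

Orientations are given as a rotation vector (axis times angle).
In Python, from cell import telemetry, viewer, job_done gives the robot as it stands.
- The arm moves only by the tool send_rows, never from a script. Its argument "plan" is a list of rows, each a list of 4 numbers: the shift along the tool's x, y, z in m, then the turn about the tool's z in degrees. In form: [[x, y, z, yaw], ...]. A call has 1 to 10 rows; each row shifts and turns the commanded pose from where the row before left it, along the tool's axes as they then stand; what a row does not reach is not made up. A row lasts 1/10 s, in which the tool goes at most 50 mm and 8.59 degrees, less where a joint would pass 70% of its speed; a pose out of reach is approached as far as the arm can. A call is refused whole if a number of a shift passes 0.05 or a number of a turn 8.59, either way. A call with a gripper value outside its range is refused whole. "hand" is the finger opening in m, from 0 to 0.0854, set as the call begins (left out, the last holds). The fingers move at their own pace and stop on an object; "squeeze" is the grip in N (left out, the last holds). Time passes only in rows, so rows that do not move let the fingers close. It gives the time, the measured TCP pose, the force, the opening and the grip force at its end, in the units of the state.
- telemetry.read_state(): the state, without advancing time (a new reading comes with each control period).
- viewer.get_image(name): name is "scene" or "top" or "wrist"; returns (picture, depth): 400x640x3 uint8, red, green, blue; 400x640 float32, mm along the optical axis (not along the pixel's ray), 0 where there is no reading.
- viewer.camera_model(name): a dict with "intrinsics" (3x3 intrinsics, pixels), "dist_coeffs" ([k1, k2, p1, p2, k3] as OpenCV has them; the pictures are not rectified), "world_to_cam" (4x4, takes a point from world to camera coordinates); the wrist camera has in their place "tool_from_camera" (4x4, takes a point from camera to tool coordinates, whose origin is the TCP and whose axes are the flange's). Camera axes: x right, y down, z forward; pixel columns grow to the right and rows downward; lengths in mm; the calibration is good to about 2 mm. A picture is of the moment at which its call begins: read the wrist's pose just before it. camera_model takes no time and is no camera call.
- job_done(): hands the job in; it is judged then, once.
The state is a dict: "t": time; "q": joint angles; "qvel": joint speeds; "joint_efforts": joint torques, N m; "eef_pos": TCP position; "eef_rot": TCP orientation; "contact_force": force on the tool from outside, world axes, zero at the start; "moment": the same for the moment, N m; "finger_gap": finger opening in mm; "grip_force": force on a finger pad.
Only numpy, scipy, OpenCV 4.12 (cv2) and the standard library are available. Lean on these libraries where they do the work, as an engineer would, in place of code of your own. Each camera call takes 0.05 s, during which the arm holds its last target. There are 200 camera calls.

## Task

Lift the lid of the wooden bead chest until it rests open on its stop, then use the scoop to move every bead from the chest into the steel tray in front of the kiln, never touching the beads with the fingers. When all are in, lay the scoop flat on the black mat again, slide the loaded tray into the kiln until it is fully home against the back of the chamber, and shut the chest. Leave the pliers, the steel block and the green wax block where they are.

Things in the scene. Friction and masses are not known exactly. Their poses are not given: they have to be found in the camera images.
- lid (a joint): hinge of the dark wooden chest lid (87 x 300 x 8 mm, 160 g), rad: 0 shut, grows as it opens, 1.9 = resting open on its stop, 19 deg past upright. Let go below 1.5 rad it falls shut, beyond that it falls open
- lid_handle (a point): grip point of the brass knob on the lid, in the head's middle: head 28 mm across, 16 mm high. It is 57 mm from the hinge line measured along the lid and 43 mm above the lid's underside, halfway along the lid's length. Its axes are the chest's while shut
- lid_hinge (a point): middle of the lid's hinge line, which runs along the chest's y at chest x = +43.5 mm, 60 mm above the bench
- chest: pale wooden bead chest, fixed: open box 87 (x) x 300 (y) x 60 mm high, walls and floor 6 mm. Origin on the bench under its middle, y along its length, lid hinged on the +x side. Its inner floor is flat from y = -45 to +75 mm, with a gentle slope at the -y end and a steeper ramp at the +y end (see the two foot points); beads roll off both and gather on the flat, where they lie at the start
- chest_ramp_foot (a point): foot of the dark ramp across the chest, 6 mm above the bench at chest y = +75 mm: from here the inside rises at 33 deg towards the chest's +y end, 51 mm above the bench at y = +144 mm. Axes are the chest's
- chest_slope_foot (a point): foot of the gentle slope, 6 mm above the bench at chest y = -45 mm: from here the inside rises at 14 deg (0.245 rad) towards the -y end, 31 mm above the bench at y = -144 mm. A scoop can be set down on it behind the beads, nose to +y. Axes are the chest's
- scoop: aluminium scoop, about 180 g, loose, lying flat. Origin mid-underside of its pan; x to the open nose, z up. Pan 60 mm long (x -30 to 30), 67 mm wide, floor and sides 2 mm thick, back 3 mm, walls 38 mm high, front open. A post on its back wall carries the handle, see scoop_grip; it balances 10 mm behind the origin
- scoop_grip (a point): middle of the scoop's level blue handle bar: 14 mm wide (y), 20 mm high, 97 mm long along x (scoop x -115 to -18); this point is at scoop x = -75 mm, 95 mm above the underside. Axes are the scoop's
- kiln: grey front-loading bead kiln, fixed, 184 deep x 268 wide x 140 mm high. Origin on the bench under the middle of the mouth, in the plane of its front; x points into the chamber. A steel sill 200 mm wide, its top 20 mm above the bench, runs level from x = -170 mm into the chamber. Chamber 162 mm wide, 20 to 90 mm above the bench; its back wall is at x = +124 mm
- tray: steel kiln tray, about 350 g, loose, on the sill before the mouth. 120 (x) x 150 (y) x 34 mm, walls and floor 4 mm. Origin mid-underside; x points to the kiln. Fully home its back touches the chamber's back wall (tray at x = 64 mm in the kiln's frame), its front just inside the mouth, the handle sticking out
- tray_grip (a point): point on the tray's wooden handle bar, at tray x = -125 mm, 22 mm above its underside; the bar is 14 mm wide (y), 20 mm high and runs from tray x = -155 to -60 mm. Axes are the tray's
- mat: thin black rubber mat, fixed flat on the bench, 240 (x) x 130 (y) x 2 mm, origin under its middle
- pliers: pliers with blue handles, 150 mm long, lying on the bench: leave alone
- bench_block: square steel bench block 90 x 90 x 25 mm: leave alone
- wax_block: green carving wax block 100 x 50 x 30 mm: leave alone
- bead0: large teal polished, slippery glass bead, a 29 mm ball with a silver core, 28 g, origin at its centre (may be absent)
- bead1: large orange polished, slippery glass bead, a 29 mm ball with a silver core, 28 g, origin at its centre (may be absent)
- bead2: large green polished, slippery glass bead, a 29 mm ball with a silver core, 28 g, origin at its centre (may be absent)
- bead3: large blue polished, slippery glass bead, a 29 mm ball with a silver core, 28 g, origin at its centre (may be absent)
- bead4: large crimson polished, slippery glass bead, a 29 mm ball with a silver core, 28 g, origin at its centre (may be absent)
- bead5: large yellow polished, slippery glass bead, a 29 mm ball with a silver core, 28 g, origin at its centre (may be absent)
- bead6: large turquoise polished, slippery glass bead, a 29 mm ball with a silver core, 28 g, origin at its centre (may be absent)
- bead7: large purple polished, slippery glass bead, a 29 mm ball with a silver core, 28 g, origin at its centre (may be absent)
Not all that is in view belongs to the job. Of the things that look like the scoop, the largest one is meant.

How it is judged (in metres and radians):
On the way, in this order (a step that is already met when the one before it is completed fails the run):
1. the chest's lid rests open on its stop (value of joint lid above 1.8 rad), for 0.3 s.
2. every bead lies in the tray (x of bead0 in the frame of tray between -0.057 and 0.057 m and y of bead0 in the frame of tray between -0.072 and 0.072 m and z of bead0 in the frame of tray between 0.005 and 0.05 m and x of bead1 in the frame of tray between -0.057 and 0.057 m and y of bead1 in the frame of tray between -0.072 and 0.072 m and z of bead1 in the frame of tray between 0.005 and 0.05 m and x of bead2 in the frame of tray between -0.057 and 0.057 m and y of bead2 in the frame of tray between -0.072 and 0.072 m and z of bead2 in the frame of tray between 0.005 and 0.05 m and x of bead3 in the frame of tray between -0.057 and 0.057 m and y of bead3 in the frame of tray between -0.072 and 0.072 m and z of bead3 in the frame of tray between 0.005 and 0.05 m and x of bead4 in the frame of tray between -0.057 and 0.057 m and y of bead4 in the frame of tray between -0.072 and 0.072 m and z of bead4 in the frame of tray between 0.005 and 0.05 m and x of bead5 in the frame of tray between -0.057 and 0.057 m and y of bead5 in the frame of tray between -0.072 and 0.072 m and z of bead5 in the frame of tray between 0.005 and 0.05 m and x of bead6 in the frame of tray between -0.057 and 0.057 m and y of bead6 in the frame of tray between -0.072 and 0.072 m and z of bead6 in the frame of tray between 0.005 and 0.05 m and x of bead7 in the frame of tray between -0.057 and 0.057 m and y of bead7 in the frame of tray between -0.072 and 0.072 m and z of bead7 in the frame of tray between 0.005 and 0.05 m), for 0.3 s.
3. the tray, with every bead in it, is fully home in the kiln (all of step 2 and x of tray in the frame of kiln between 0.057 and 0.08 m and y of tray in the frame of kiln between -0.012 and 0.012 m and angle between tray's own z axis and vertical below 0.1 rad and z of tray in the frame of kiln below 0.03 m), for 0.2 s.
At the end, for the whole second after the job is handed in: The chest's lid is shut again (under 0.06 rad); every bead lies in the tray, which is home in the kiln: within 7 mm of the back wall and level; the scoop lies flat (within 7 deg) on the black mat, the middle of its pan at least 15 mm inside the mat's edges; tray and scoop at rest (all of step 3 and value of joint lid below 0.06 rad and x of scoop in the frame of mat between -0.105 and 0.105 m and y of scoop in the frame of mat between -0.05 and 0.05 m and angle between scoop's own z axis and vertical below 0.12 rad and height (world z) of scoop below 0.012 m and linear speed of each of tray, scoop below 0.02 m/s); the robot touches nothing.
It fails at once if the fingers touch a bead (contact force between the fingers and bead0 above 1 N or contact force between the fingers and bead1 above 1 N or contact force between the fingers and bead2 above 1 N or contact force between the fingers and bead3 above 1 N or contact force between the fingers and bead4 above 1 N or contact force between the fingers and bead5 above 1 N or contact force between the fingers and bead6 above 1 N or contact force between the fingers and bead7 above 1 N).
It fails at once if the pliers, steel block or wax block are moved more than 30 mm (distance of any of pliers, bench_block, wax_block from where it was at the start of the episode above 0.03 m).
Of bead0, bead1, bead2, bead3, bead4, bead5, bead6, bead7 only 6 to 8 are there at a start; the rules pass over those that are not, and their reading is None.
At some moment in a run one of scoop, tray may be knocked a few centimetres aside while the robot is not near it.
It also fails if it takes over 210 s, if anything falls off the work surface, if the arm or the gripper's body presses on something with over 40 N, if the wrist force passes 120 N, or if a joint passes its speed limit or range.

## Working session

There is one attempt and no reset: what is moved stays moved. The work goes in short steps, Python scripts to look and compute and a tool call to move; the robot and the scene stay as the last step left them, time stands still between calls to the robot, and variables do not carry over. Pictures are saved under pics/ and viewed, at most 14 in all, crops included, and the job is handed in when it is done.

Besides the shell and the picture viewer there is one more tool, called after ">>>" in YAML: its name, and indented under it one key for each argument. send_rows: Moves the arm, as the interface text tells. Its arguments: {"type":"object","properties":{"plan":{"type":"array","items":{"type":"array","items":{"type":"number"}}},"hand":{"type":"number"},"squeeze":{"type":"number"}},"required":["plan"]}

```bash
ls; mkdir -p pics
cat > h.py <<'E'
import numpy as np, cv2
from scipy.spatial.transform import Rotation as R
from cell import telemetry, viewer, job_done
np.set_printoptions(precision=2,suppress=True)
def T_tool(s):
    T=np.eye(4);T[:3,:3]=R.from_rotvec(s["eef_rot"]).as_matrix();T[:3,3]=s["eef_pos"];return T
def grab(name):
    s=telemetry.read_state();c=viewer.camera_model(name)
    im,d=viewer.get_image(name)
    if name=="wrist": c2w=T_tool(s)@np.array(c["tool_from_camera"])
    else: c2w=np.linalg.inv(np.array(c["world_to_cam"]))
    return im,d,np.array(c["intrinsics"]),np.array(c["dist_coeffs"]),c2w
def cloud(d,K,D,c2w):
    h,w=d.shape;u,v=np.meshgrid(np.arange(w),np.arange(h))
    p=cv2.undistortPoints(np.stack([u,v],-1).reshape(-1,1,2).astype(float),K,D).reshape(h,w,2)
    P=np.dstack([p*d[...,None],d]).astype(float)
    W=P@c2w[:3,:3].T+c2w[:3,3];W[d<=0]=np.nan;return W
def save(im,n): cv2.imwrite("pics/"+n,im[...,::-1])
E
python3 - <<'E'
from h import *
s=telemetry.read_state();print(s)
for n in("scene","top","wrist"):
    im,d,K,D,c=grab(n);save(im,n+"0.png");np.savez(n+"0.npz",im=im,d=d,K=K,D=D,c=c);print(n,K.ravel(),D,c)
E
```

```text
pics
{'t': 0.0, 'q': array([-1.28,  0.52, -0.04,  1.6 ,  0.02,  1.02, -0.11]), 'qvel': array([-0.,  0., -0., -0.,  0., -0.,  0.]), 'joint_efforts': array([ -0.  , -92.71,   1.98, -36.99,   0.02,   0.01,   0.  ]), 'eef_pos': array([221.75, 583.99, 230.73]), 'eef_rot': array([-0.57, -3.09,  0.  ]), 'contact_force': array([ 0.47,  0.33, -0.64]), 'moment': array([-0.02,  0.05, -0.04]), 'grip_force': 0.0, 'finger_gap': 85.07108107250437}
scene [457.6    0.   324.12   0.   457.6  197.85   0.     0.     1.  ] [-0.06  0.    0.    0.    0.  ] [[  -0.44    0.64   -0.63 1304.4 ]
 [   0.9     0.32   -0.31  390.51]
 [  -0.     -0.7    -0.72  967.05]
 [   0.      0.      0.      1.  ]]
top [454.14   0.   317.2    0.   454.14 199.37   0.     0.     1.  ] [-0.07  0.    0.    0.    0.  ] [[   0.03   -1.      0.07  462.34]
 [  -1.     -0.03    0.    -14.69]
 [  -0.     -0.07   -1.   1097.4 ]
 [   0.      0.      0.      1.  ]]
wrist [355.67   0.   316.93   0.   355.67 206.64   0.     0.     1.  ] [-0.01  0.    0.    0.    0.  ] [[  0.35   0.89   0.29 147.78]
 [  0.94  -0.34  -0.11 612.59]
 [ -0.     0.31  -0.95 374.52]
 [  0.     0.     0.     1.  ]]
```

View pics/top0.png

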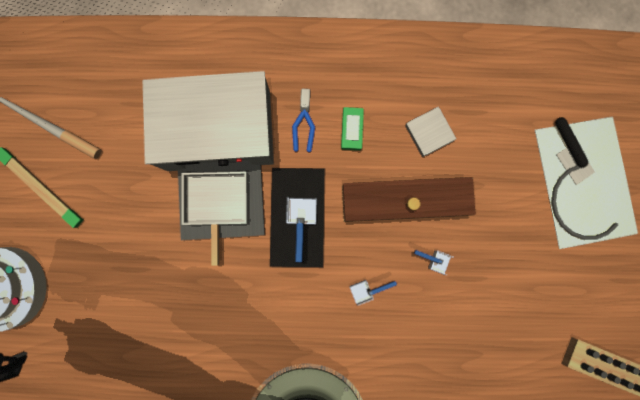

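View pics/scene0.png

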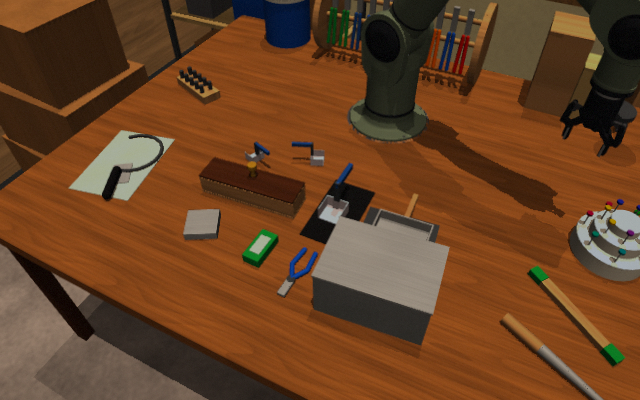

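```bash
cat >> h.py <<'E'
def load(n):
    z=np.load(n);return z["im"],z["d"],z["K"],z["D"],z["c"]
def rect(P):
    r=cv2.minAreaRect(P[:,:2].astype(np.float32));return np.array(r[0]),np.array(r[1]),r[2]
E
python3 - <<'E'
from h import *
im,d,K,D,c=load("top0.npz");W=cloud(d,K,D,c)
hsv=cv2.cvtColor(im,cv2.COLOR_RGB2HSV).astype(int);H,S,V=[hsv[...,i] for i in range(3)]
z=W[...,2]
u,v=np.meshgrid(np.arange(640),np.arange(400))
def box(a,b,e,f):return (u>=a)&(u<=b)&(v>=e)&(v<=f)
def rep(n,m):
    P=W[m&~np.isnan(z)];print(n,len(P),"mean",P.mean(0),"min",P.min(0),"max",P.max(0));r=rect(P);print("   rect",*r);return P
print("bench z",np.nanmedian(z[box(330,400,240,270)]))
rep("lid",box(330,485,165,230)&(z>60)&(z<76))
rep("knob",box(400,430,190,215)&(z>95))
rep("mat",box(265,330,160,275)&(V<50)&(z<10))
rep("scoop handle",box(285,315,215,270)&(z>85))
rep("scoop handle-blue",box(285,315,205,270)&(abs(H-108)<15)&(S>100))
rep("pan>25",box(280,325,190,228)&(z>25)&(z<50))
rep("pan",box(280,325,190,230)&(z<50)&(S<60)&(V>120))
rep("kilntop",box(130,285,60,180)&(z>130))
rep("trayrim",box(175,255,165,232)&(z>46)&(z<62))
rep("trayhandle",box(205,222,226,270)&(z>30)&(z<70))
rep("sill",box(175,270,170,245)&(z>12)&(z<24))
for n,b in(("s1",(345,400,275,310)),("s2",(410,460,245,280))):
    rep(n,box(*b)&(z>20))
E
```

```text
bench z 0.6365077867779974
lid 4810 mean [ 540.53 -219.9    69.16] min [ 488.2  -370.87   60.01] max [594.22 -69.33  75.71]
   rect [ 540.65 -220.93] [ 87.68 298.27] 4.266572952270508
knob 134 mean [ 526.56 -219.99  111.24] min [ 514.68 -234.27   98.95] max [ 539.1  -207.43  116.11]
   rect [ 526.85 -220.85] [24.26 26.79] 1.017836332321167
mat 3939 mean [494.81  38.51   2.67] min [375.9  -26.93  -4.68] max [612.54 100.64   9.23]
   rect [494.37  36.35] [236.62 126.03] 0.63470858335495
scoop handle 295 mean [441.96  24.86 106.87] min [393.55  18.09  92.28] max [489.2   32.22 111.91]
   rect [441.39  25.18] [14.04 95.66] 89.8952865600586
scoop handle-blue 300 mean [436.18  25.88  92.19] min [386.15  18.13  -1.83] max [478.18  38.67 111.91]
   rect [432.17  28.41] [20.44 92.04] 89.92057037353516
pan>25 84 mean [498.65  31.17  39.09] min [478.66  -8.58  26.85] max [538.44  58.78  46.49]
   rect [508.4   24.73] [58.45 67.83] 1.3967361450195312
pan 671 mean [510.21  26.75   8.71] min [478.66  -7.66  -0.41] max [539.75  62.75  46.49]
   rect [509.7   28.23] [61.17 70.23] 1.4642112255096436

[... 219 characters left out ...]
 max [607.23 322.21  61.36]
   rect [531.23 235.91] [157.54 166.92] 2.2649874687194824
trayhandle 318 mean [422.01 222.49  50.72] min [376.52 214.32  35.62] max [467.03 232.1   57.31]
   rect [421.57 223.52] [90.55 15.98] 1.6426008939743042
sill 2938 mean [511.98 206.85  21.18] min [431.37 112.88  12.28] max [603.69 325.42  24.  ]
   rect [523.83 219.49] [168.55 200.67] 5.215022563934326
s1 181 mean [ 333.94 -150.52   58.71] min [ 293.08 -192.98   20.98] max [352.91 -93.45  77.46]
   rect [ 331.53 -147.39] [44.86 98.15] 23.32941436767578
s2 182 mean [ 406.96 -273.12   61.19] min [ 368.24 -336.16   20.37] max [ 424.46 -232.09   77.23]
   rect [ 405.35 -281.12] [100.42  46.31] 70.6286849975586
```

```bash
cat >> h.py <<'E'
def phi(s):
    y=R.from_rotvec(s["eef_rot"]).as_matrix()[:,1];return np.degrees(np.arctan2(y[1],y[0]))
def plan(tgt,ph,frm=None):
    """turn (deg, + row sign) first, then tool-axes shift in mm"""
    s=telemetry.read_state();p=np.array(s["eef_pos"] if frm is None else frm)
    dy=(phi(s)-ph+180)%360-180;a=np.radians(ph);d=np.array(tgt)-p
    tx=np.array([-np.sin(a),np.cos(a)]);ty=np.array([np.cos(a),np.sin(a)])
    print("turn %.2f shift %.1f %.1f %.1f"%(dy,d[:2]@tx,d[:2]@ty,-d[2]),"rows>=%.1f"%(np.linalg.norm(d)/50))
E
python3 -c "
from h import *
s=telemetry.read_state();print(phi(s));plan([526.9,-221,200],-85.73);plan([526.9,-221,84],-85.73)"
```

```text
69.21235890125773
turn 154.94 shift 244.4 825.6 30.9 rows>=17.2
turn 154.94 shift 244.4 825.6 146.9 rows>=17.5
```

>>> send_rows:
  plan:
    - [0,0,0,8.5]
    - [0,0,0,8.5]
    - [0,0,0,8.5]
    - [0,0,0,8.5]
    - [0,0,0,8.5]
    - [0,0,0,8.5]
    - [0,0,0,8.5]
    - [0,0,0,8.5]
    - [0,0,0,8.5]
    - [0,0,0,8.5]

```text
t: 1.15
eef_pos: [221.7, 584.2, 231.1]
eef_rot: [2.511, 1.888, -0.001]
contact_force: [-1.4, -0.7, 0.4]
finger_gap: 85.4
grip_force: 0.0
```

>>> send_rows:
  plan:
    - [0,0,0,8.5]
    - [0,0,0,8.5]
    - [0,0,0,8.5]
    - [0,0,0,8.5]
    - [0,0,0,8.5]
    - [0,0,0,8.5]
    - [0,0,0,8.5]
    - [0,0,0,8.5]
    - [0,0,0,2.4]
    - [0,0,0,0]

```text
t: 2.15
eef_pos: [221.6, 584.3, 231.0]
eef_rot: [3.139, 0.108, 0.0]
contact_force: [-0.6, 0.3, -0.6]
finger_gap: 85.5
grip_force: 0.0
```

```bash
python3 -c "
from h import *
s=telemetry.read_state();print(s['t'],s['q'],s['eef_pos'],phi(s));plan([526.9,-221,200],-85.73)"
```

```text
2.15 [-1.72  0.61  0.66  1.62 -0.42  1.05 -2.45] [221.65 584.25 231.  ] -86.06430526214844
turn -0.33 shift 244.4 825.7 31.0 rows>=17.2
```

>>> send_rows:
  plan:
    - [0.0122,0.0413,0.0015,0]
    - [0.0122,0.0413,0.0015,0]
    - [0.0122,0.0413,0.0015,0]
    - [0.0122,0.0413,0.0015,0]
    - [0.0122,0.0413,0.0015,0]
    - [0.0122,0.0413,0.0015,0]
    - [0.0122,0.0413,0.0015,0]
    - [0.0122,0.0413,0.0015,0]
    - [0.0122,0.0413,0.0015,0]
    - [0.0122,0.0413,0.0015,0]

```text
t: 3.15
eef_pos: [371.3, 178.8, 216.5]
eef_rot: [-3.139, -0.112, -0.001]
contact_force: [0.0, 0.6, 0.6]
finger_gap: 85.2
grip_force: 0.0
```

>>> send_rows:
  plan:
    - [0.0122,0.0413,0.0015,-0.3]
    - [0.0122,0.0413,0.0015,0]
    - [0.0122,0.0413,0.0015,0]
    - [0.0122,0.0413,0.0015,0]
    - [0.0122,0.0413,0.0015,0]
    - [0.0122,0.0413,0.0015,0]
    - [0.0122,0.0413,0.0015,0]
    - [0.0122,0.0413,0.0015,0]
    - [0.0122,0.0413,0.0015,0]
    - [0.0122,0.0413,0.0015,0]
    - [0,0,0,0]

```text
$.plan: bad value
```

>>> send_rows:
  plan:
    - [0.0122,0.0413,0.0015,-0.3]
    - [0.0122,0.0413,0.0015,0]
    - [0.0122,0.0413,0.0015,0]
    - [0.0122,0.0413,0.0015,0]
    - [0.0122,0.0413,0.0015,0]
    - [0.0122,0.0413,0.0015,0]
    - [0.0122,0.0413,0.0015,0]
    - [0.0122,0.0413,0.0015,0]
    - [0.0122,0.0413,0.0015,0]
    - [0,0,0,0]

```text
t: 4.15
eef_pos: [507.2, -188.4, 202.8]
eef_rot: [3.137, 0.11, 0.001]
contact_force: [-0.8, 1.0, 0.3]
finger_gap: 85.5
grip_force: 0.0
```

```bash
python3 -c "
from h import *
im,d,K,D,c=grab('wrist');save(im,'w1.png');np.savez('w1.npz',im=im,d=d,K=K,D=D,c=c)
s=telemetry.read_state();print(s['t'],s['q'],s['eef_pos'],phi(s));plan([526.9,-221,84],-85.73)
W=cloud(d,K,D,c);z=W[...,2]
m=(abs(W[...,0]-527)<40)&(abs(W[...,1]+221)<40)&(z>98);P=W[m];print(len(P),P.mean(0),np.median(P,0),rect(P))
m=(z>60)&(z<76);P=W[m];print(len(P),P.min(0),P.max(0),rect(P),np.median(z[m]))
"
```

```text
4.2 [-0.27  0.52  0.72  1.88 -0.43  0.9  -0.84] [ 506.71 -185.64  202.59] -85.91574139714025
turn -0.19 shift 17.5 36.8 118.6 rows>=2.5
16562 [ 520.37 -232.49  253.84] [ 521.5  -231.94  269.86] (array([ 521.44, -221.49]), array([73.86, 37.6 ]), 71.405517578125)
42672 [ 317.66 -372.26   60.01] [594.37  33.92  75.95] (array([ 488.82, -192.78]), array([257.58, 405.01]), 26.50673484802246) 69.60996760264072
```

```bash
python3 -c "
from h import *
im,d,K,D,c=load('w1.npz')
W=cloud(d,K,D,c);z=W[...,2]
m=(abs(W[...,0]-527)<30)&(abs(W[...,1]+221)<30)&(z>98)&(z<122);P=W[m];print(len(P),P.mean(0),np.median(P,0),rect(P))
m=(z>62)&(z<74)&(W[...,0]>485);P=W[m];print(len(P),P.min(0),P.max(0),rect(P),np.median(z[m]))
plan([526.9,-221,140],-85.73)
"
```

```text
1330 [ 528.07 -220.61  111.68] [ 528.3  -220.53  112.33] (array([ 526.96, -221.34]), array([27.04, 26.95]), 10.553945541381836)
40422 [ 485.03 -372.26   62.02] [594.37  33.92  73.84] (array([ 535.92, -167.36]), array([ 87.35, 408.34]), 4.267095565795898) 69.59260585908376
turn -0.19 shift 17.5 36.8 62.6 rows>=1.5
```

>>> send_rows:
  plan:
    - [0.004,0.009,0.016,-0.2]
    - [0.004,0.009,0.016,0]
    - [0.004,0.009,0.016,0]
    - [0.005,0.009,0.014,0]
    - [0,0,0,0]

```text
t: 4.7
eef_pos: [526.3, -217.3, 139.4]
eef_rot: [-3.139, -0.121, 0.003]
contact_force: [-0.6, 0.5, 0.5]
finger_gap: 85.5
grip_force: 0.0
```

```bash
python3 -c "
from h import *
s=telemetry.read_state();print(s['t'],s['eef_pos'],phi(s));plan([526.9,-221,84],-85.73)
"
```

```text
4.7 [ 526.34 -217.31  139.37] -85.59979489597133
turn 0.13 shift 0.3 3.7 55.4 rows>=1.1
```

>>> send_rows:
  plan:
    - [0,0.001,0.019,0]
    - [0,0.001,0.019,0]
    - [0,0.001,0.017,0]
    - [0,0,0,0]

```text
t: 5.1
eef_pos: [526.1, -219.4, 84.8]
eef_rot: [-3.138, -0.12, 0.003]
contact_force: [-0.7, -0.0, 1.2]
finger_gap: 85.0
grip_force: 0.0
```

>>> send_rows:
  plan:
    - [0,0,0,0]
    - [0,0,0,0]
    - [0,0,0,0]
    - [0,0,0,0]
    - [0,0,0,0]
    - [0,0,0,0]
  hand: 0.01
  squeeze: 50

```text
t: 5.7
eef_pos: [527.4, -222.3, 87.0]
eef_rot: [3.136, 0.116, 0.004]
contact_force: [-1.8, -8.1, 8.1]
finger_gap: 26.0
grip_force: 48.9
```

```bash
python3 -c "
from h import *
s=telemetry.read_state();print(s['t'],s['eef_pos'],s['finger_gap'],phi(s))
q=np.linspace(0,1.72,21);x=-57*np.cos(q)+43*np.sin(q);z=57*np.sin(q)+43*np.cos(q)
print(np.c_[np.diff(x),-np.diff(z)].round(1).tolist())
"
```

```text
5.7 [ 527.39 -222.26   86.99] 25.99925000766445 -85.75418027152432
[[3.9, -4.7], [4.3, -4.4], [4.7, -4.0], [5.0, -3.6], [5.3, -3.1], [5.5, -2.7], [5.7, -2.2], [5.9, -1.7], [6.0, -1.2], [6.1, -0.7], [6.1, -0.1], [6.1, 0.4], [6.1, 0.9], [6.0, 1.4], [5.8, 1.9], [5.6, 2.4], [5.4, 2.9], [5.1, 3.4], [4.8, 3.8], [4.5, 4.2]]
```

>>> send_rows:
  plan:
    - [0.0039,0,-0.0047,0]
    - [0.0043,0,-0.0044,0]
    - [0.0047,0,-0.004,0]
    - [0.005,0,-0.0036,0]
    - [0.0053,0,-0.0031,0]
    - [0.0055,0,-0.0027,0]
    - [0.0057,0,-0.0022,0]
    - [0.0059,0,-0.0017,0]
    - [0.006,0,-0.0012,0]
    - [0.0061,0,-0.0007,0]

```text
t: 6.7
eef_pos: [578.6, -218.3, 114.9]
eef_rot: [3.137, 0.116, -0.0]
contact_force: [-4.5, -9.7, 3.3]
finger_gap: 25.9
grip_force: 50.5
```

>>> send_rows:
  plan:
    - [0.0061,0,-0.0001,0]
    - [0.0061,0,0.0004,0]
    - [0.0061,0,0.0009,0]
    - [0.006,0,0.0014,0]
    - [0.0058,0,0.0019,0]
    - [0.0056,0,0.0024,0]
    - [0.0054,0,0.0029,0]
    - [0.0051,0,0.0034,0]
    - [0.0048,0,0.0038,0]
    - [0.0045,0,0.0042,0]

```text
t: 7.7
eef_pos: [635.8, -214.1, 94.5]
eef_rot: [3.136, 0.117, 0.005]
contact_force: [3.8, -8.4, 9.5]
finger_gap: 25.8
grip_force: 52.9
```

```bash
python3 -c "
from h import *
s=telemetry.read_state();print(s['t'],s['eef_pos'],s['finger_gap'],phi(s))
im,d,K,D,c=grab('scene');save(im,'s1.png')
"
```

```text
7.7 [ 635.76 -214.12   94.47] 25.763098583852347 -85.72716875076308
```

View pics/s1.png

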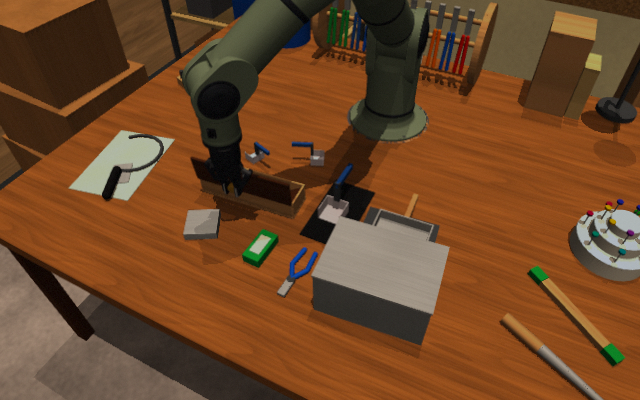

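>>> send_rows:
  plan:
    - [0,0,0,0]
    - [0,0,0,0]
    - [0,0,0,0]
    - [0,0,0,0]
    - [0,0,0,0]
    - [0,0,0,0]
  hand: 0.085

```text
t: 8.35
eef_pos: [634.4, -212.1, 92.9]
eef_rot: [-3.139, -0.118, 0.0]
contact_force: [0.3, 0.4, 0.3]
finger_gap: 84.9
grip_force: 0.0
```

>>> send_rows:
  plan:
    - [0,0,-0.02,0]
    - [0,0,-0.035,0]
    - [0,0,-0.035,0]
    - [0,0,-0.035,0]
    - [0,0,-0.025,4.27]
    - [0,0,0,0]

```text
t: 8.95
eef_pos: [635.5, -212.8, 246.5]
eef_rot: [3.14, -0.003, 0.007]
contact_force: [-0.5, -0.1, -0.1]
finger_gap: 84.9
grip_force: 0.0
```

```bash
python3 -c "
from h import *
s=telemetry.read_state();print(s['t'],s['eef_pos'],s['finger_gap'],phi(s))
im,d,K,D,c=grab('wrist');save(im,'w2.png');np.savez('w2.npz',im=im,d=d,K=K,D=D,c=c)
plan([406.5,25,170],-90)
"
```

```text
8.95 [ 635.49 -212.81  246.46] 84.85886789688716 -90.10508114540032
turn 0.04 shift -228.4 -237.3 74.3 rows>=6.8
```

View pics/w2.png

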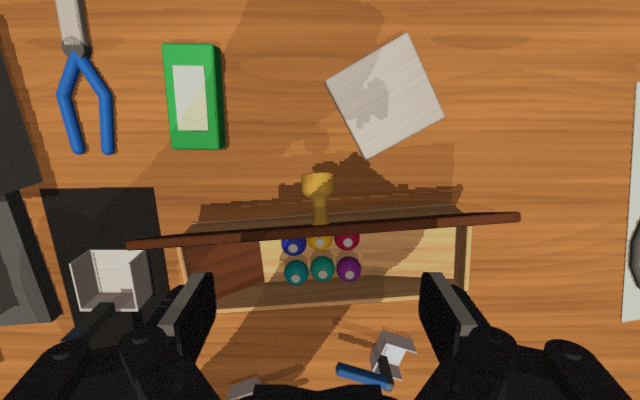

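>>> send_rows:
  plan:
    - [-0.0286,-0.0297,0.0093,0]
    - [-0.0286,-0.0297,0.0093,0]
    - [-0.0286,-0.0297,0.0093,0]
    - [-0.0286,-0.0297,0.0093,0]
    - [-0.0286,-0.0297,0.0093,0]
    - [-0.0286,-0.0297,0.0093,0]
    - [-0.0284,-0.0297,0.0093,0]
    - [-0.0284,-0.0295,0.0093,0]
    - [0,0,0,0]
    - [0,0,0,0]

```text
t: 10.0
eef_pos: [405.4, 25.7, 168.2]
eef_rot: [3.141, 0.005, -0.001]
contact_force: [1.3, 0.4, 0.3]
finger_gap: 85.0
grip_force: 0.0
```

```bash
python3 -c "
from h import *
s=telemetry.read_state();print(s['t'],s['eef_pos'],s['finger_gap'],phi(s),s['q'])
for n in ('wrist','top'):
    im,d,K,D,c=grab(n);save(im,n[0]+'3.png');np.savez(n[0]+'3.npz',im=im,d=d,K=K,D=D,c=c)
    W=cloud(d,K,D,c);z=W[...,2]
    m=(abs(W[...,0]-440)<60)&(abs(W[...,1]-25)<25)&(z>96)&(z<120);P=W[m];print(n,'bar',len(P),P.min(0),P.max(0),rect(P),np.median(z[m]))
cx=np.array([np.cos(np.radians(4.27)),np.sin(np.radians(4.27))]);cy=np.array([-cx[1],cx[0]]);o=np.array([540.6,-220.9])
L=np.dstack([(W[...,:2]-o)@cx,(W[...,:2]-o)@cy,z])
hsv=cv2.cvtColor(im,cv2.COLOR_RGB2HSV)
m=(abs(L[...,0])<37)&(abs(L[...,1])<140)&(z>9)&(z<50)&(hsv[...,1]>90)&(abs(L[...,1]-20)<80)
P=L[m]
h=np.nan_to_num(np.where(m,z,0));n,lab,st,ce=cv2.connectedComponentsWithStats(((h>25)&(h<45)).astype(np.uint8))
for i in range(1,n):
    if st[i,4]>15: print('blob',st[i,4],L[lab==i].mean(0),im[lab==i].mean(0))
plan([406.5,25,78],-90)
cv2.imwrite('pics/c3.png',cv2.resize(im[150:240,320:490,::-1],None,fx=4,fy=4))
"
```

```text
10.0 [405.35  25.74 168.19] 84.99980580437335 -89.80012594047341 [-0.83  0.37  0.78  2.23 -0.42  0.68 -1.31]
wrist bar 3977 [393.82  18.32 103.52] [489.72  34.06 110.4 ] (array([441.8 ,  26.55]), array([15.68, 95.97]), 89.52793884277344) 107.91036414998763
top bar 119 [449.96  18.03  99.66] [489.13  31.45 112.43] (array([469.51,  24.4 ]), array([39.24, 13.22]), 1.3060765266418457) 107.65515103619396
blob 86 [20.01  5.64 31.18] [185.05 144.49  70.12]
blob 89 [ 17.97 -23.53  30.64] [133.54  45.76  54.89]
blob 68 [15.48 35.12 31.14] [ 51.24  52.37 112.49]
blob 64 [-18.18   5.87  31.53] [ 53.83 120.14  95.92]
blob 79 [-20.95 -23.83  30.72] [104.7   48.53  94.47]
blob 63 [-21.36  35.88  31.17] [ 55.25 110.1  100.92]
turn 0.04 shift 0.2 -0.4 90.5 rows>=1.8
```

View pics/c3.png

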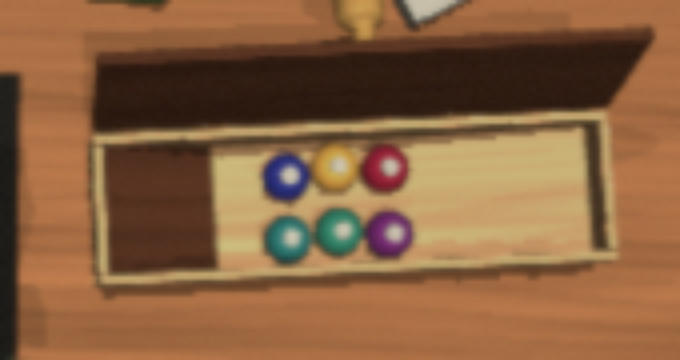

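>>> send_rows:
  plan:
    - [0,0,0.03,0]
    - [0,0,0.03,0]
    - [0,0,0.03,0]
    - [0,0,0,0]
    - [0,0,0,0]

```text
t: 10.6
eef_pos: [406.1, 23.9, 78.9]
eef_rot: [3.141, -0.002, -0.001]
contact_force: [0.5, -0.1, 0.0]
finger_gap: 85.0
grip_force: 0.0
```

>>> send_rows:
  plan:
    - [0,0,0,0]
    - [0,0,0,0]
    - [0,0,0,0]
    - [0,0,0,0]
    - [0,0,0,0]
    - [0,0,0,0]
    - [0,0,0,0]
  hand: 0
  squeeze: 20

```text
t: 11.3
eef_pos: [405.7, 25.2, 78.6]
eef_rot: [-3.141, -0.001, 0.0]
contact_force: [-3.4, 1.7, 5.1]
finger_gap: 13.5
grip_force: 26.2
```

>>> send_rows:
  plan:
    - [0,0,-0.01,0]
    - [0,0,-0.02,0]
    - [0,0,-0.02,0]
    - [0,0,-0.01,0]
    - [0,0,0,0]
    - [0,0,0,0]

```text
t: 11.9
eef_pos: [405.7, 25.4, 138.0]
eef_rot: [-3.141, -0.002, 0.0]
contact_force: [-0.1, -0.7, -1.9]
finger_gap: 13.5
grip_force: 25.0
```

```bash
cat >> h.py <<'E'
def bartilt(show=True):
    """scoop tilt from wrist depth: bar's blue top. tool frame: returns deg (+ = nose up), in tool coordinates (x toward nose if sign)"""
    s=telemetry.read_state();im,d,K,D,c=grab("wrist")
    W=cloud(d,K,D,c);T=T_tool(s);L=(W-T[:3,3])@T[:3,:3]
    hsv=cv2.cvtColor(im,cv2.COLOR_RGB2HSV)
    m=(abs(hsv[...,0].astype(int)-108)<14)&(hsv[...,1]>110)&(abs(L[...,1])<6)&(L[...,0]>14)&(L[...,0]<125)&(L[...,2]>-90)&(L[...,2]<90)
    P=L[m]
    if len(P)<30: print("few",len(P));return im,L
    k=np.polyfit(P[:,0],P[:,2],1);r=P[:,2]-np.polyval(k,P[:,0]);P=P[abs(r)<6];k=np.polyfit(P[:,0],P[:,2],1)
    print("t %.2f n %d tilt(nose up +) %.1f deg; bar-top z at grip (tool) %.1f; x range %.1f..%.1f"%(s["t"],len(P),np.degrees(np.arctan(-k[0])),np.polyval(k,0),P[:,0].min(),P[:,0].max()))
    return im,L
E
python3 -c "
from h import *
s=telemetry.read_state();print(s['t'],s['eef_pos'],s['finger_gap'],s['grip_force'],phi(s),s['q'])
im,L=bartilt();save(im,'w4.png')
"
```

```text
11.9 [405.7   25.36 138.05] 13.5354298702133 25.006693303585052 -89.92405904777094 [-0.77  0.43  0.72  2.26 -0.51  0.61 -1.24]
t 11.90 n 5805 tilt(nose up +) -1.0 deg; bar-top z at grip (tool) -29.1; x range 14.0..72.2
```

View pics/w4.png

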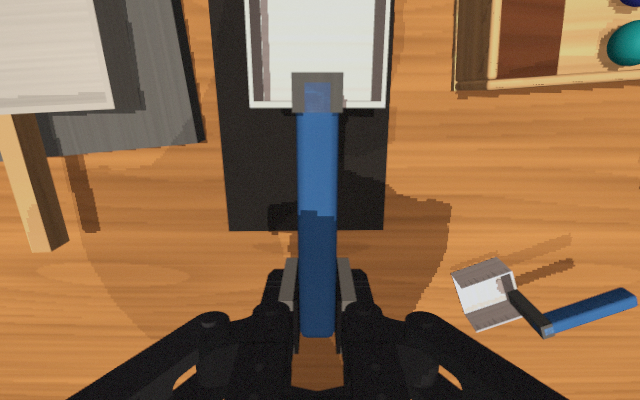

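>>> send_rows:
  plan:
    - [0,0,0,0]
    - [0,0,0,0]
    - [0,0,0,0]
  hand: 0.013

```text
t: 12.25
eef_pos: [405.7, 24.9, 138.2]
eef_rot: [3.141, 0.001, -0.001]
contact_force: [-0.1, 0.1, -2.1]
finger_gap: 13.8
grip_force: 25.0
```

>>> send_rows:
  plan:
    - [0,0,0,0]
    - [0,0,0,0]
    - [0,0,0,0]
  hand: 0.0134

```text
t: 12.55
eef_pos: [405.9, 25.1, 138.5]
eef_rot: [3.142, 0.001, 0.0]
contact_force: [-0.5, -0.1, -1.6]
finger_gap: 13.7
grip_force: 25.0
```

```bash
python3 -c "
from h import *
s=telemetry.read_state();print(s['t'],s['eef_pos'],s['finger_gap'],s['grip_force'])
im,L=bartilt()
"
```

```text
12.55 [405.85  25.11 138.49] 13.681055695977271 25.006859600543976
t 12.55 n 6299 tilt(nose up +) -0.9 deg; bar-top z at grip (tool) -29.1; x range 14.0..80.8
```

```bash
cat >> h.py <<'E'
CX=np.array([np.cos(np.radians(4.27)),np.sin(np.radians(4.27))]);CY=np.array([-CX[1],CX[0]]);CO=np.array([540.6,-220.9])
def ch(x,y,z): return [*(CO+x*CX+y*CY),z]
E
python3 -c "
from h import *
plan(ch(-188,25,138),-85.73)"
```

```text
turn -4.23 shift -71.9 230.4 0.5 rows>=4.8
```

>>> send_rows:
  plan:
    - [0,0,0,-4.2]
    - [-0.009,0.0288,0,0]
    - [-0.009,0.0288,0,0]
    - [-0.009,0.0288,0,0]
    - [-0.009,0.0288,0,0]
    - [-0.009,0.0288,0,0]
    - [-0.009,0.0288,0,0]
    - [-0.009,0.0288,0,0]
    - [-0.009,0.0288,0,0]
    - [0,0,0,0]

```text
t: 13.6
eef_pos: [350.2, -213.3, 138.8]
eef_rot: [3.138, 0.109, 0.001]
contact_force: [-0.1, 0.6, -2.4]
finger_gap: 13.6
grip_force: 17.7
```

>>> send_rows:
  plan:
    - [0,0,0.02,0]
    - [0,0,0.02,0]
    - [0,0,0.009,0]
    - [0.005,0,0,0]
    - [0.005,0,0,0]
    - [0.002,0,0,0]
    - [0,0,0,0]

```text
t: 14.3
eef_pos: [363.9, -209.0, 89.9]
eef_rot: [3.139, 0.118, 0.001]
contact_force: [-0.0, -0.5, -1.7]
finger_gap: 13.8
grip_force: 17.8
```

>>> send_rows:
  plan:
    - [0.002,0,-0.003,0]
    - [0.002,0,-0.003,0]
    - [0.002,0,-0.003,0]
    - [0.002,0,-0.003,0]
    - [0.002,0,-0.003,0]
    - [0.002,0,-0.003,0]
    - [0.002,0,-0.003,0]
    - [0.002,0,-0.003,0]
    - [0.002,0,-0.003,0]
    - [0.002,0,-0.003,0]

```text
t: 15.3
eef_pos: [383.3, -207.6, 119.8]
eef_rot: [3.139, 0.116, 0.0]
contact_force: [-0.8, 0.7, -2.8]
finger_gap: 13.9
grip_force: 17.6
```

```bash
python3 -c "
from h import *
s=telemetry.read_state();print(s['t'],s['eef_pos'],s['finger_gap'],s['grip_force'],phi(s),s['contact_force'])
im,L=bartilt()
p=np.array(s['eef_pos'][:2])-CO;print(p@CX,p@CY)
"
```

```text
15.3 [ 383.28 -207.63  119.77] 13.869090603013081 17.635492086410522 -85.75456884926271 [-0.84  0.74 -2.76]
t 15.30 n 5187 tilt(nose up +) -15.8 deg; bar-top z at grip (tool) -27.5; x range 14.0..79.9
-155.89791830817381 24.948997527377358
```

>>> send_rows:
  plan:
    - [-0.02,0,0,0]
    - [-0.005,0,-0.02,0]
    - [0,0,-0.03,0]
    - [0,0,-0.03,0]
    - [0,0,-0.02,-8]
    - [0,0,0,-8]
    - [0,0,0,-8]
    - [0,0,0,-8]
    - [0,0,0,-8]
    - [0,0,0,-8]
  squeeze: 30
  hand: 0

```text
t: 16.35
eef_pos: [358.1, -209.5, 219.6]
eef_rot: [2.817, 1.391, 0.0]
contact_force: [0.4, 0.3, -2.1]
finger_gap: 13.6
grip_force: 31.3
```

>>> send_rows:
  plan:
    - [0,0,0,-8]
    - [0,0,0,-8]
    - [0,0,0,-8]
    - [0,0,0,-8]
    - [0,0,0,-8]
    - [0,0,0,-2]
    - [0,0,0,0]
    - [0,0,0,0]

```text
t: 17.15
eef_pos: [358.1, -209.6, 219.6]
eef_rot: [2.14, 2.3, 0.0]
contact_force: [0.4, 0.7, -1.4]
finger_gap: 13.8
grip_force: 31.3
```

```bash
python3 -c "
from h import *
s=telemetry.read_state();print(s['t'],s['eef_pos'],s['finger_gap'],s['grip_force'],phi(s),s['q'])
im,L=bartilt()
plan(ch(0,-164,219),4.27);plan(ch(0,-164,135),4.27)
"
```

```text
17.15 [ 358.08 -209.56  219.57] 13.786381843401143 31.292003989219666 4.13858830839989 [-0.01  0.22  0.46  2.15 -0.14  0.8   0.61]
t 17.15 n 5238 tilt(nose up +) -16.9 deg; bar-top z at grip (tool) -27.8; x range 14.0..81.3
turn -0.12 shift -188.9 181.1 0.6 rows>=5.2
turn -0.12 shift -188.9 181.1 84.6 rows>=5.5
```

>>> send_rows:
  plan:
    - [-0.0236,0.0226,0,-0.1]
    - [-0.0236,0.0226,0,0]
    - [-0.0236,0.0226,0,0]
    - [-0.0236,0.0226,0,0]
    - [-0.0236,0.0226,0,0]
    - [-0.0236,0.0226,0,0]
    - [-0.0236,0.0226,0.01,0]
    - [-0.0236,0.0226,0.02,0]
    - [0,0,0.01,0]
    - [0,0,0,0]

```text
t: 18.2
eef_pos: [551.7, -383.7, 177.3]
eef_rot: [-2.135, -2.3, 0.002]
contact_force: [-0.8, 0.4, -1.9]
finger_gap: 13.8
grip_force: 31.2
```

```bash
python3 -c "
from h import *
s=telemetry.read_state();print(s['t'],s['eef_pos'],s['finger_gap'],s['grip_force'],phi(s))
im,L=bartilt();save(im,'w5.png');np.savez('L5.npz',L=L,im=im)
plan(ch(0,-164,135),4.27)
# chest rim: tool-frame points at world z~60
z=s['eef_pos'][2]-L[...,2]
for x0 in (60,80,100,120,140):
    m=(abs(L[...,0]-x0)<4)&(z>52)&(z<66)&(abs(L[...,1])<60)
    y=np.sort(L[...,1][m]);print(x0,len(y),y[y<0].max() if (y<0).any() else None,y[y>0].min() if (y>0).any() else None, y[:1],y[-1:])
"
```

```text
18.2 [ 551.73 -383.66  177.26] 13.841786346518523 31.214869022369385 4.286032671703292
t 18.20 n 4979 tilt(nose up +) -18.6 deg; bar-top z at grip (tool) -27.7; x range 14.0..72.3
turn 0.03 shift -0.9 0.9 43.7 rows>=0.9
60 62 None 41.287229395549915 [41.29] [46.34]
80 103 -41.4070879877351 40.26528042207264 [-42.5] [45.93]
100 250 -0.4797422821676368 0.1926251744146547 [-42.6] [45.82]
120 314 -36.42714395370994 37.80878923553507 [-42.66] [45.94]
140 29 -36.38558767997551 37.95136411405904 [-42.36] [44.02]
```

View pics/w5.png

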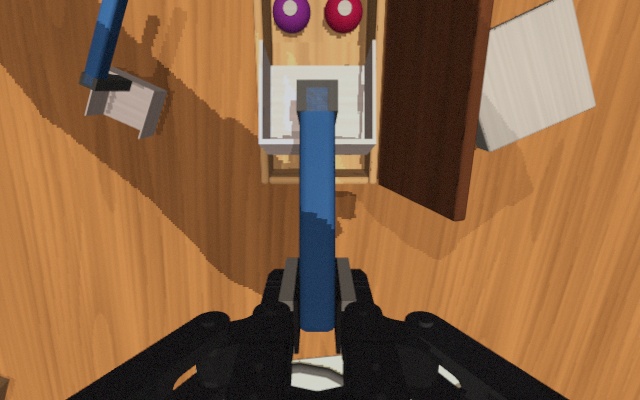

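>>> send_rows:
  plan:
    - [0,0.0012,0.01,0]
    - [0,0,0.01,0]
    - [0,0,0.01,0]
    - [0,0,0.01,0]
    - [0,0,0.006,0]
    - [0,0,0.003,0]
    - [0,0,0,0]
  squeeze: 20

```text
t: 18.95
eef_pos: [553.6, -384.0, 130.1]
eef_rot: [-2.136, -2.303, 0.0]
contact_force: [0.3, -0.2, -2.0]
finger_gap: 13.8
grip_force: 31.3
```

>>> send_rows:
  plan:
    - [0,0,0.002,0]
    - [0,0,0.002,0]
    - [0,0,0.002,0]
    - [0,0,0.002,0]
    - [0,0,0,0]

```text
t: 19.45
eef_pos: [554.0, -384.3, 122.8]
eef_rot: [2.135, 2.303, 0.0]
contact_force: [0.7, -1.2, 3.0]
finger_gap: 13.6
grip_force: 32.2
```

```bash
python3 -c "
from h import *
s=telemetry.read_state();print(s['t'],s['eef_pos'],s['finger_gap'],s['grip_force'],s['contact_force'])
im,L=bartilt()
p=np.array(s['eef_pos'][:2])-CO;print(p@CX,p@CY)
"
```

```text
19.45 [ 553.99 -384.32  122.84] 13.578524353954494 32.15507626533508 [ 0.68 -1.21  3.03]
t 19.45 n 5587 tilt(nose up +) -16.3 deg; bar-top z at grip (tool) -27.7; x range 14.0..81.3
1.1872529606970674 -163.96530876253155
```

>>> send_rows:
  plan:
    - [0.0047,0,0.003,0]
    - [0.0047,0,0.003,0]
    - [0.0047,0,0.003,0]
    - [0.005,0,0.0043,0]
    - [0.005,0,0.0043,0]
    - [0.005,0,0.0043,0]
    - [0,0,0,0]

```text
t: 20.2
eef_pos: [551.7, -354.5, 100.4]
eef_rot: [2.135, 2.304, -0.0]
contact_force: [1.1, -1.0, 2.5]
finger_gap: 13.4
grip_force: 32.5
```

>>> send_rows:
  plan:
    - [0.0057,0,0.0048,0]
    - [0.0057,0,0.0048,0]
    - [0.0057,0,0.0048,0]
    - [0,0,0,0]

```text
t: 20.6
eef_pos: [550.2, -336.9, 85.7]
eef_rot: [-2.134, -2.304, -0.0]
contact_force: [0.2, 2.1, 0.4]
finger_gap: 13.5
grip_force: 32.4
```

```bash
python3 -c "
from h import *
s=telemetry.read_state();print(s['t'],s['eef_pos'],s['finger_gap'],s['grip_force'],s['contact_force'])
im,L=bartilt();save(im,'w6.png')
p=np.array(s['eef_pos'][:2])-CO;print(p@CX,p@CY)
"
```

```text
20.6 [ 550.18 -336.91   85.66] 13.503323634241402 32.425668239593506 [0.21 2.06 0.43]
t 20.60 n 5730 tilt(nose up +) -0.8 deg; bar-top z at grip (tool) -28.1; x range 14.0..72.5
0.913380464047928 -116.4047429553637
```

View pics/w6.png

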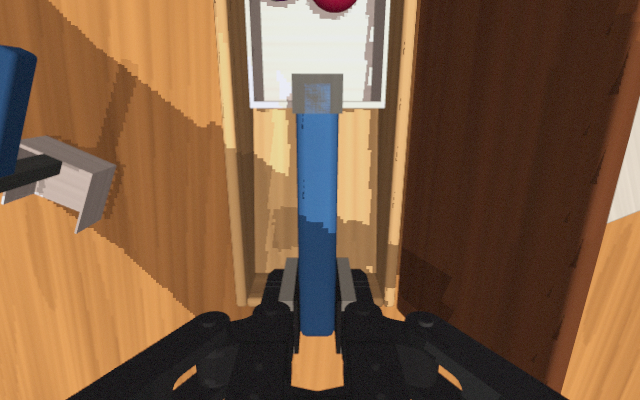

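>>> send_rows:
  plan:
    - [0,0,0.001,0]
    - [0,0,0.0012,0]
    - [0.005,0,0,0]
    - [0.005,0,0,0]
    - [0.005,0,0,0]
    - [0.005,0,0,0]
    - [0.005,0,0,0]
    - [0.005,0,0,0]

```text
t: 21.45
eef_pos: [548.2, -308.0, 84.2]
eef_rot: [2.135, 2.303, 0.0]
contact_force: [1.0, -3.9, 4.9]
finger_gap: 13.3
grip_force: 33.1
```

>>> send_rows:
  plan:
    - [0.005,0,0,0]
    - [0.005,0,0,0]
    - [0.005,0,0,0]
    - [0.004,0,0,0]
    - [0,0,0,0]

```text
t: 21.95
eef_pos: [546.5, -288.2, 84.0]
eef_rot: [-2.135, -2.304, -0.0]
contact_force: [0.5, -2.0, 3.8]
finger_gap: 13.4
grip_force: 32.8
```

```bash
python3 -c "
from h import *
s=telemetry.read_state();print(s['t'],s['eef_pos'],s['finger_gap'],s['grip_force'],s['contact_force'])
im,L=bartilt();
p=np.array(s['eef_pos'][:2])-CO;print(p@CX,p@CY)
im,d,K,D,c=grab('top');np.savez('t7.npz',im=im,d=d,K=K,D=D,c=c);a=cv2.resize(im[150:240,320:490,::-1],None,fx=4,fy=4)
im,d,K,D,c=grab('scene');b=cv2.resize(im[110:230,170:330,::-1],None,fx=4,fy=4)[:,:640]
cv2.imwrite('pics/c7.png',np.vstack([a[:,20:660],b])[:,:][:840]);cv2.imwrite('pics/c7.png',cv2.resize(np.vstack([a[:,20:660],b]),None,fx=.7,fy=.7))
"
```

```text
21.95 [ 546.53 -288.19   83.95] 13.3652742298405 32.8436279296875 [ 0.47 -2.02  3.82]
t 21.95 n 5755 tilt(nose up +) -0.1 deg; bar-top z at grip (tool) -28.1; x range 14.0..72.6
0.9069485092317089 -67.5464976985802
```

View pics/c7.png

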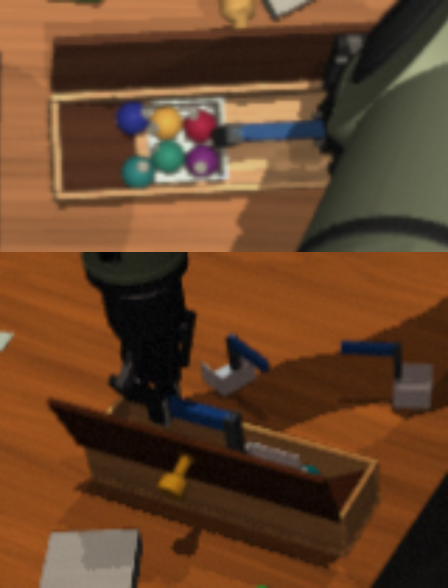

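>>> send_rows:
  plan:
    - [-0.002,0,0.003,0]
    - [-0.003,0,0.003,0]
    - [-0.003,0,0.0028,0]
    - [-0.003,0,0.0028,0]
    - [-0.003,0,0.0027,0]
    - [-0.003,0,0.0027,0]
    - [0,0,0,0]

```text
t: 22.8
eef_pos: [547.7, -306.0, 66.6]
eef_rot: [-2.136, -2.303, -0.0]
contact_force: [0.6, 0.2, 3.1]
finger_gap: 13.4
grip_force: 34.3
```

>>> send_rows:
  plan:
    - [0,0,0,0]
    - [0,0,0,0]
    - [0,0,0,0]
  squeeze: 110
  hand: 0

```text
t: 23.1
eef_pos: [547.8, -305.8, 67.0]
eef_rot: [-2.135, -2.304, 0.0]
contact_force: [0.5, 0.6, 3.1]
finger_gap: 12.1
grip_force: 107.2
```

```bash
python3 -c "
from h import *
s=telemetry.read_state();print(s['t'],s['eef_pos'],s['finger_gap'],s['grip_force'],s['contact_force'])
im,L=bartilt();
p=np.array(s['eef_pos'][:2])-CO;print(p@CX,p@CY)
"
```

```text
23.1 [ 547.81 -305.78   66.99] 12.099433312141173 107.20978260040283 [0.55 0.58 3.09]
t 23.10 n 5955 tilt(nose up +) 10.7 deg; bar-top z at grip (tool) -29.3; x range 14.1..83.2
0.8720283483260067 -85.18552874767353
```

>>> send_rows:
  plan:
    - [0,0,-0.003,0]
    - [0,0,-0.005,0]
    - [0,0,-0.005,0]
    - [0,0,-0.005,0]
    - [0,0,-0.005,0]
    - [0,0,-0.005,0]
    - [0,0,-0.005,0]
    - [0,0,-0.005,0]
    - [0,0,-0.003,0]
    - [0,0,0,0]

```text
t: 24.15
eef_pos: [548.1, -306.1, 108.5]
eef_rot: [2.135, 2.304, 0.0]
contact_force: [-0.4, -1.0, -3.1]
finger_gap: 12.4
grip_force: 107.3
```

```bash
cat >> h.py <<'E'
def views(n,tc=(320,150,490,240)):
    im,d,K,D,c=grab('top');x0,y0,x1,y1=tc;np.savez(n+'.npz',im=im,d=d,K=K,D=D,c=c)
    a=cv2.resize(im[y0:y1,x0:x1,::-1],(640,int(640*(y1-y0)/(x1-x0))));cv2.imwrite('pics/'+n,a)
E
python3 -c "
from h import *
s=telemetry.read_state();print(s['t'],s['eef_pos'],s['finger_gap'],s['grip_force'],s['contact_force'])
im,L=bartilt();views('c8.png')
"
```

```text
24.15 [ 548.05 -306.12  108.47] 12.418751445766867 107.32012152671814 [-0.36 -1.01 -3.13]
t 24.15 n 6819 tilt(nose up +) 10.7 deg; bar-top z at grip (tool) -28.9; x range 14.0..82.9
```

View pics/c8.png

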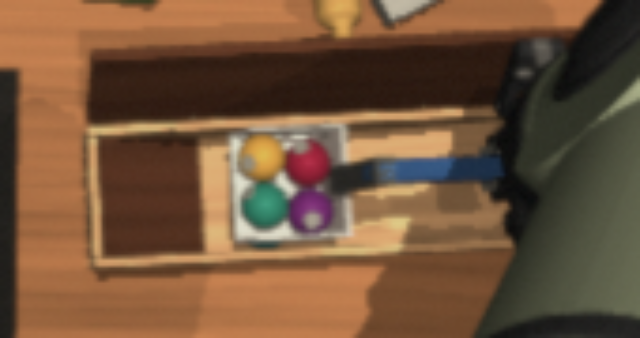

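```bash
cat >> h.py <<'E'
def tray(im,d,K,D,c,show=True):
    W=cloud(d,K,D,c);z=W[...,2];hsv=cv2.cvtColor(im,cv2.COLOR_RGB2HSV).astype(int)
    reg=(W[...,1]>130)&(W[...,1]<345)
    rim=reg&(z>48)&(z<60)&(W[...,0]>440)&(W[...,0]<600)&(hsv[...,1]<70)
    P=W[rim];r=rect(P)
    h=reg&(z>34)&(z<62)&(W[...,0]>350)&(W[...,0]<470)&(hsv[...,1]>80)&(W[...,1]<290)
    Hn=W[h];hr=rect(Hn)
    fl=reg&(z>15)&(z<36)&(W[...,0]>440)&(W[...,0]<620)&(hsv[...,2]>130)&(hsv[...,1]<70)
    return r,hr,rect(W[fl]),len(P),len(Hn),np.median(P[:,2])
E
python3 - <<'E'
from h import *
for n in("top0.npz","t3.npz","t7.npz"):
    print(tray(*load(n)))
im,d,K,D,c=load("top0.npz");print(im[200:204,180:256:4].mean(0).astype(int).tolist())
W=cloud(d,K,D,c);print(W[200,176:256:4,1:].round(0).tolist());print(W[160:236:4,200][:,[0,2]].round(0).tolist())
E
```

```text
((array([531.86, 227.95]), array([120.79, 150.88]), 2.720564842224121), (array([422.77, 223.56]), array([92.94, 15.98]), 1.642600655555725), (array([530.41, 238.65]), array([112.26, 154.28]), 1.962819218635559), 492, 324, np.float64(54.30724234688705))
((array([531.83, 227.76]), array([120.84, 150.35]), 2.5354602336883545), (array([422.85, 223.4 ]), array([92.72, 15.37]), 2.043896198272705), (array([536.  , 238.82]), array([120.74, 154.69]), 2.965306520462036), 490, 327, np.float64(54.06497019713481))
((array([531.84, 227.62]), array([120.68, 150.79]), 2.9784021377563477), (array([422.75, 223.51]), array([92.93, 15.04]), 2.7912707328796387), (array([534.88, 238.4 ]), array([123.46, 154.66]), 2.9051578044891357), 490, 325, np.float64(54.14543616337983))
[[97, 95, 84], [69, 66, 58], [171, 167, 149], [203, 199, 177], [204, 200, 177], [204, 199, 177], [204, 199, 177], [205, 201, 178], [204, 200, 178], [205, 202, 180], [205, 204, 181], [205, 205, 182], [206, 207, 184], [206, 208, 186], [206, 209, 187], [205, 210, 187], [205, 209, 186], [49, 48, 43], [89, 88, 79]]
[[332.0, 4.0], [317.0, 19.0], [299.0, 49.0], [296.0, 27.0], [287.0, 24.0], [277.0, 24.0], [267.0, 26.0], [258.0, 24.0], [248.0, 24.0], [239.0, 22.0], [229.0, 24.0], [220.0, 23.0], [210.0, 26.0], [200.0, 26.0], [191.0, 25.0], [182.0, 23.0], [173.0, 20.0], [163.0, 23.0], [153.0, 26.0], [144.0, 21.0]]
[[607.0, 136.0], [615.0, 19.0], [605.0, 19.0], [595.0, 21.0], [585.0, 25.0], [576.0, 22.0], [566.0, 26.0], [556.0, 25.0], [547.0, 23.0], [537.0, 24.0], [528.0, 26.0], [518.0, 25.0], [509.0, 25.0], [499.0, 29.0], [490.0, 25.0], [480.0, 25.0], [470.0, 55.0], [461.0, 18.0], [452.0, 18.0]]
```

>>> send_rows:
  plan:
    - [0,0,-0.005,0]
    - [0,0,-0.01,0]
    - [0,0,-0.01,0]
    - [0,0,-0.008,0]
    - [0,0,-0.004,0]
    - [0,0,0,0]

```text
t: 24.85
eef_pos: [548.1, -306.1, 145.8]
eef_rot: [2.135, 2.303, 0.001]
contact_force: [-0.3, 0.4, -2.8]
finger_gap: 12.2
grip_force: 107.5
```

>>> send_rows:
  plan:
    - [0.005,0.0011,0,0]
    - [0.01,0.0011,0,0]
    - [0.015,0.0011,0,0]
    - [0.02,0.0011,0,0]
    - [0.025,0.0011,0,0]
    - [0.03,0.0011,0,0]
    - [0.03,0.0011,0,0]
    - [0.03,0.0011,0,0]
    - [0.03,0.0011,0,0]
    - [0.03,0.0011,0,0]

```text
t: 25.85
eef_pos: [541.2, -78.3, 144.9]
eef_rot: [-2.134, -2.305, -0.0]
contact_force: [0.3, 0.2, -3.4]
finger_gap: 12.3
grip_force: 107.4
```

>>> send_rows:
  plan:
    - [0.03,0.0011,0,0]
    - [0.03,0.0011,0,0]
    - [0.03,0.0011,0,0]
    - [0.03,0.0011,0,0]
    - [0.03,0.0011,0,0]
    - [0.025,0.0011,0,0]
    - [0.02,0.0011,0,0]
    - [0.013,0.0011,0,0]
    - [0.006,0,0,0]
    - [0.003,0,0,0]

```text
t: 26.85
eef_pos: [533.8, 136.4, 144.9]
eef_rot: [-2.135, -2.304, 0.001]
contact_force: [1.0, -0.5, -4.1]
finger_gap: 12.1
grip_force: 107.4
```

```bash
cat >> h.py <<'E'
def tf(x,y,z,o=(531.85,227.8),a=2.75):
    a=np.radians(a);return [o[0]+x*np.cos(a)-y*np.sin(a),o[1]+x*np.sin(a)+y*np.cos(a),z]
E
python3 -c "
from h import *
s=telemetry.read_state();print(s['t'],s['eef_pos'],s['finger_gap'],s['grip_force'],s['contact_force'],phi(s))
im,L=bartilt();
g=grab('top');np.savez('t9.npz',im=g[0],d=g[1],K=g[2],D=g[3],c=g[4]);print(tray(*g))
plan(tf(0,-88,s['eef_pos'][2]),4.27)
"
```

```text
26.85 [533.83 136.45 144.9 ] 12.148649513304543 107.38136172294617 [ 0.99 -0.51 -4.09] 4.360496822333268
t 26.85 n 6060 tilt(nose up +) 10.7 deg; bar-top z at grip (tool) -28.9; x range 14.0..82.6
((array([0., 0.]), array([0., 0.]), 0.0), (array([0., 0.]), array([0., 0.]), 0.0), (array([0., 0.]), array([0., 0.]), 0.0), 0, 0, np.float64(nan))
turn 0.05 shift 3.9 2.3 0.1 rows>=0.1
  return _methods._mean(a, axis=axis, dtype=dtype,
  ret = ret.dtype.type(ret / rcount)
```

```bash
python3 -c "
from h import *
im,d,K,D,c=grab('wrist');save(im,'w10.png');W=cloud(d,K,D,c);z=W[...,2]
hsv=cv2.cvtColor(im,cv2.COLOR_RGB2HSV).astype(int)
m=(z>50)&(z<58)&(hsv[...,1]<70)&(W[...,1]>120)&(W[...,0]<600);P=W[m];print(len(P),P.min(0),P.max(0),rect(P))
# near wall rim line
x=P[:,0]
for a in range(450,600,15):
    q=P[abs(x-a)<4];print(a,len(q),q[:,1].min().round(1) if len(q) else '',q[:,1].max().round(1) if len(q) else '')
"
```

```text
3958 [469.23 151.13  50.01] [594.03 271.49  57.41] (array([531.48, 211.21]), array([121.08, 115.26]), 2.744600772857666)
450 0  
465 0  
480 379 151.5 214.4
495 84 152.1 156.4
510 88 152.7 157.1
525 0  
540 0  
555 88 154.8 159.4
570 88 155.5 159.8
585 922 156.5 271.5
```

View pics/w10.png

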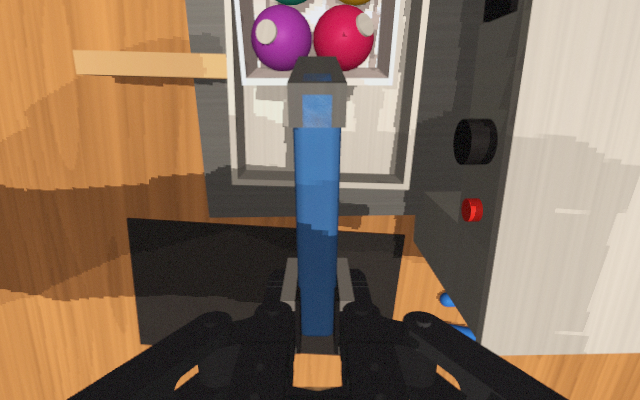

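>>> send_rows:
  plan:
    - [0.002,0.001,0.004,0]
    - [0.002,0.001,0.008,0]
    - [0,0,0.01,0]
    - [0,0,0.01,0]
    - [0,0,0.01,0]
    - [0,0,0.008,0]
    - [0,0,0.004,0]
    - [0,0,0.002,0]
    - [0,0,0.002,0]
    - [0,0,0.001,0]

```text
t: 28.0
eef_pos: [536.0, 140.4, 86.1]
eef_rot: [2.136, 2.304, 0.0]
contact_force: [1.0, -0.5, -3.3]
finger_gap: 12.3
grip_force: 107.4
```

```bash
python3 -c "
from h import *
s=telemetry.read_state();print(s['t'],s['eef_pos'],s['finger_gap'],s['grip_force'],s['contact_force'])
im,L=bartilt()"
```

```text
28.0 [535.98 140.35  86.09] 12.269596440751886 107.38032460212708 [ 0.95 -0.52 -3.28]
t 28.00 n 5945 tilt(nose up +) 10.2 deg; bar-top z at grip (tool) -29.2; x range 14.0..82.9
```

>>> send_rows:
  plan:
    - [0,0,0.001,0]
    - [0,0,0.001,0]
    - [0,0,0.001,0]
    - [0,0,0,0]
  squeeze: 20

```text
t: 28.45
eef_pos: [536.5, 139.3, 83.9]
eef_rot: [2.136, 2.302, 0.001]
contact_force: [-2.6, -7.7, 15.0]
finger_gap: 12.1
grip_force: 110.4
```

>>> send_rows:
  plan:
    - [0,0,0,0]
    - [0,0,0,0]
    - [0,0,0,0]
    - [0,0,0,0]
  hand: 0.03

```text
t: 28.85
eef_pos: [535.9, 140.5, 83.0]
eef_rot: [-2.136, -2.304, -0.0]
contact_force: [0.3, 0.8, -1.5]
finger_gap: 30.1
grip_force: 0.0
```

```bash
python3 -c "
from h import *
s=telemetry.read_state();print(s['t'],s['eef_pos'],s['finger_gap'],s['grip_force'],s['contact_force'])
im,L=bartilt();save(im,'w11.png')
W=cloud(*grab('wrist')[1:]);hsv=cv2.cvtColor(im,cv2.COLOR_RGB2HSV)
b=(hsv[...,1]>120)&(W[...,1]>150)&(W[...,2]>28)&(W[...,2]<70)&(W[...,0]>475)
P=W[b];print(len(P),P.min(0) if len(P) else '',P.max(0) if len(P) else '')
"
```

```text
28.85 [535.86 140.47  82.99] 30.093048689792255 0.0 [ 0.28  0.78 -1.48]
t 28.85 n 11048 tilt(nose up +) -0.0 deg; bar-top z at grip (tool) -47.0; x range 14.0..89.7
1937 [496.07 241.14  42.11] [552.65 261.08  57.59]
```

>>> send_rows:
  plan:
    - [0.004,0,-0.009,0]
    - [0.004,0,-0.009,0]
    - [0,0,0,0]

```text
t: 29.25
eef_pos: [535.8, 149.4, 102.5]
eef_rot: [2.134, 2.305, 0.003]
contact_force: [0.2, -0.6, 0.5]
finger_gap: 29.9
grip_force: 0.0
```

>>> send_rows:
  plan:
    - [0,0,0,0]
    - [0,0,0,0]
    - [0,0,0,0]
    - [0,0,0,0]
  hand: 0
  squeeze: 60

```text
t: 29.65
eef_pos: [535.3, 148.2, 100.9]
eef_rot: [2.136, 2.304, -0.0]
contact_force: [0.0, -0.6, 4.6]
finger_gap: 13.0
grip_force: 59.6
```

>>> send_rows:
  plan:
    - [-0.045,0,-0.021,0]
    - [-0.045,0,-0.021,0]
    - [-0.045,0,-0.02,0]
    - [-0.04,0,-0.01,0]
    - [-0.025,0,0,0]
    - [-0.01,0,0,0]
    - [0,0,0,0]

```text
t: 30.35
eef_pos: [550.8, -62.2, 172.7]
eef_rot: [-2.138, -2.302, 0.001]
contact_force: [0.9, 0.5, -2.1]
finger_gap: 13.0
grip_force: 59.0
```

```bash
cat >> h.py <<'E'
def beads(g,xr=(460,625),yr=(130,330),zr=(26,80)):
    im,W=g[0],cloud(*g[1:]);hsv=cv2.cvtColor(im,cv2.COLOR_RGB2HSV).astype(int)
    m=(hsv[...,1]>110)&(W[...,0]>xr[0])&(W[...,0]<xr[1])&(W[...,1]>yr[0])&(W[...,1]<yr[1])&(W[...,2]>zr[0])&(W[...,2]<zr[1])
    for nm,lo,hi in(("red",165,180),("yel/or",10,28),("green/teal",70,102),("blue",103,130),("purple",131,164)):
        n,lab,st,ce=cv2.connectedComponentsWithStats((m&(hsv[...,0]>=lo)&(hsv[...,0]<=hi)).astype(np.uint8))
        for i in range(1,n):
            if st[i,4]>12: print(nm,st[i,4],W[lab==i].mean(0),"top z",np.percentile(W[lab==i][:,2],95).round(1))
E
python3 -c "
from h import *
s=telemetry.read_state();print(s['t'],s['eef_pos'],s['finger_gap'],s['grip_force'],s['contact_force'])
im,L=bartilt();
beads(grab('wrist'),yr=(20,330));print('top');g=grab('top');beads(g,yr=(20,330));print(tray(*g))
"
```

```text
30.35 [550.8  -62.21 172.65] 12.950621962869274 59.02027487754822 [ 0.89  0.51 -2.09]
t 30.35 n 7636 tilt(nose up +) -0.5 deg; bar-top z at grip (tool) -28.5; x range 14.0..90.4
top
red 95 [541.96 177.47  50.22] top z 54.4
yel/or 111 [527.39 259.42  48.86] top z 54.5
yel/or 32 [465.05 223.79  50.41] top z 55.1
green/teal 92 [496.02 275.89  49.89] top z 54.3
purple 76 [511.63 210.06  50.28] top z 54.1
((array([531.68, 227.95]), array([120.7 , 150.64]), 2.5358023643493652), (array([422.79, 223.7 ]), array([92.71, 15.4 ]), 2.307476043701172), (array([536.09, 238.85]), array([120.9 , 154.82]), 2.9879236221313477), 505, 328, np.float64(54.28809444218132))
```

```bash
cat >> h.py <<'E'
def chb(g):
    im,W=g[0],cloud(*g[1:]);hsv=cv2.cvtColor(im,cv2.COLOR_RGB2HSV).astype(int)
    p=W[...,:2]-CO;x=p@CX;y=p@CY;z=W[...,2]
    m=(abs(x)<36)&(abs(y)<142)&(z>20)&(z<60)&(hsv[...,1]>90)&(hsv[...,0]>70)&(hsv[...,0]<130)
    n,lab,st,ce=cv2.connectedComponentsWithStats(m.astype(np.uint8))
    for i in range(1,n):
        if st[i,4]>12:
            q=lab==i;print("chest",st[i,4],"x %.1f y %.1f ztop %.1f hue %.0f"%(x[q].mean(),y[q].mean(),np.percentile(z[q],95),hsv[...,0][q].mean()),"yrange",y[q].min().round(1),y[q].max().round(1))
E
python3 -c "
from h import *
g=grab('top');chb(g)
plan(ch(0,-116,200),4.27)
"
```

```text
chest 26 x -24.1 y 32.6 ztop 37.4 hue 85 yrange 27.4 40.2
turn 0.18 shift -276.2 -22.4 -27.4 rows>=5.6
```

>>> send_rows:
  plan:
    - [-0.01,-0.0025,0,-0.1]
    - [-0.02,-0.0025,-0.005,0]
    - [-0.04,-0.0025,-0.005,0]
    - [-0.045,-0.0025,-0.005,0]
    - [-0.045,-0.0025,-0.005,0]
    - [-0.045,-0.0025,-0.005,0]
    - [-0.045,-0.0025,-0.005,0]
    - [-0.045,-0.0025,0,0]
    - [-0.03,-0.0025,0,0]
    - [0,0,0,0]

```text
t: 31.55
eef_pos: [551.8, -391.9, 202.7]
eef_rot: [2.138, 2.3, -0.004]
contact_force: [0.1, 0.4, -1.9]
finger_gap: 13.0
grip_force: 59.0
```

```bash
python3 -c "
from h import *
s=telemetry.read_state();print(s['t'],s['eef_pos'],s['finger_gap'],s['grip_force'],phi(s))
im,L=bartilt();g=grab('top');chb(g);print('w');chb(grab('wrist'));print(tray(*g)[:2])
p=np.array(s['eef_pos'][:2])-CO;print(p@CX,p@CY)
"
```

```text
31.55 [ 551.79 -391.86  202.7 ] 12.9770441905378 58.97113502025604 4.181537236068323
t 31.55 n 6952 tilt(nose up +) -0.6 deg; bar-top z at grip (tool) -28.5; x range 14.0..90.4
chest 83 x 22.8 y 38.2 ztop 36.2 hue 119 yrange 27.1 48.6
chest 65 x -21.1 y 39.6 ztop 35.6 hue 86 yrange 27.7 50.4
w
((array([531.78, 227.74]), array([120.65, 150.98]), 2.856322765350342), (array([422.73, 223.13]), array([92.93, 15.23]), 2.3955886363983154))
-1.5689043464824073 -171.32222940367365
```

>>> send_rows:
  plan:
    - [0.017,0.0009,0.01,-0.1]
    - [0.017,0.0008,0.02,0]
    - [0.017,0.0008,0.02,0]
    - [0,0,0.02,0]
    - [0,0,0.016,0]
    - [0,0,0.01,0]
    - [0,0,0.01,0]
    - [0,0,0.008,0]
    - [0,0,0.003,0]
    - [0,0,0,0]

```text
t: 32.7
eef_pos: [552.3, -335.8, 85.9]
eef_rot: [-2.132, -2.307, -0.0]
contact_force: [-1.2, -0.6, 3.4]
finger_gap: 12.8
grip_force: 61.2
```

```bash
python3 -c "
from h import *
s=telemetry.read_state();print(s['t'],s['eef_pos'],s['finger_gap'],s['grip_force'],s['contact_force'],phi(s))
im,L=bartilt();chb(grab('top'))
p=np.array(s['eef_pos'][:2])-CO;print(p@CX,p@CY)
"
```

```text
32.7 [ 552.31 -335.8    85.89] 12.760065022805673 61.20237350463867 [-1.22 -0.64  3.44] 4.530460471394467
t 32.70 n 7259 tilt(nose up +) 9.8 deg; bar-top z at grip (tool) -28.5; x range 14.0..91.9
chest 53 x 22.9 y 49.2 ztop 35.6 hue 119 yrange 42.3 55.7
chest 46 x -21.7 y 46.8 ztop 36.4 hue 86 yrange 40.3 56.1
3.122194934556424 -115.45660516424851
```

>>> send_rows:
  plan:
    - [0,0,-0.01,0]
    - [0,0,-0.02,0]
    - [0,0,-0.015,0.26]
    - [-0.006,-0.0007,0,0]
    - [-0.006,-0.0008,0,0]
    - [-0.006,-0.0007,0,0]
    - [0,0,0,0]
    - [0,0,0,0]

```text
t: 33.6
eef_pos: [551.1, -354.0, 130.3]
eef_rot: [-2.137, -2.302, 0.001]
contact_force: [-0.5, 1.2, -2.6]
finger_gap: 12.5
grip_force: 60.4
```

```bash
python3 -c "
from h import *
s=telemetry.read_state();print(s['t'],s['eef_pos'],s['finger_gap'],s['grip_force'],s['contact_force'],phi(s))
im,L=bartilt();chb(grab('top'))
p=np.array(s['eef_pos'][:2])-CO;print(p@CX,p@CY)
"
```

```text
33.6 [ 551.12 -354.05  130.34] 12.482022551703778 60.40705919265747 [-0.51  1.16 -2.58] 4.254570329907808
t 33.60 n 7962 tilt(nose up +) 8.2 deg; bar-top z at grip (tool) -28.5; x range 14.0..88.5
chest 71 x 23.2 y 45.1 ztop 36.1 hue 119 yrange 33.3 53.2
chest 66 x -21.7 y 43.8 ztop 36.1 hue 86 yrange 34.5 56.0
0.5787885529265568 -133.56117532119123
```

>>> send_rows:
  plan:
    - [0.001,0,0.01,0]
    - [0.001,0,0.015,0]
    - [0,0,0.015,0]
    - [0,0,0.01,0]
    - [0,0,0.005,0]
    - [0,0,0.003,0]
    - [0,0,0.002,0]
    - [0,0,0,0]

```text
t: 34.5
eef_pos: [551.4, -352.0, 71.1]
eef_rot: [2.137, 2.303, 0.0]
contact_force: [-0.5, 1.0, -1.7]
finger_gap: 12.7
grip_force: 60.5
```

```bash
python3 -c "
from h import *
s=telemetry.read_state();print(s['t'],s['eef_pos'],s['contact_force'],phi(s))
im,L=bartilt();chb(grab('top'))
p=np.array(s['eef_pos'][:2])-CO;print(p@CX,p@CY)
"
```

```text
34.5 [ 551.42 -352.04   71.15] [-0.47  1.05 -1.72] 4.276383115920072
t 34.50 n 8026 tilt(nose up +) 8.2 deg; bar-top z at grip (tool) -28.5; x range 14.0..88.4
chest 74 x 23.2 y 44.6 ztop 37.3 hue 119 yrange 31.6 53.7
chest 67 x -21.9 y 43.9 ztop 37.4 hue 86 yrange 34.2 55.4
1.0297033108924807 -131.5793093550853
```

>>> send_rows:
  plan:
    - [0,0,0.001,0]
    - [0,0,0,0]
    - [0,0,0,0]
    - [0,0,0,0]
    - [0,0,0,0]
  hand: 0.03

```text
t: 35.1
eef_pos: [551.4, -351.9, 70.1]
eef_rot: [2.137, 2.303, 0.0]
contact_force: [0.9, 0.1, 0.2]
finger_gap: 30.2
grip_force: 0.0
```

```bash
python3 -c "
from h import *
s=telemetry.read_state();print(s['t'],s['eef_pos'],s['contact_force'],phi(s))
im,L=bartilt();chb(grab('top'))
p=np.array(s['eef_pos'][:2])-CO;print(p@CX,p@CY)
"
```

```text
35.1 [ 551.37 -351.94   70.07] [0.87 0.1  0.21] 4.278905184643456
t 35.10 n 10990 tilt(nose up +) -0.0 deg; bar-top z at grip (tool) -41.9; x range 14.0..100.2
chest 73 x 23.3 y 44.7 ztop 35.6 hue 119 yrange 31.2 53.4
chest 66 x -21.7 y 43.7 ztop 37.8 hue 86 yrange 34.7 55.6
0.9803340830332435 -131.4786443795134
```

>>> send_rows:
  plan:
    - [0.008,0,-0.007,0]
    - [0.008,0,-0.0064,0]
    - [0,0,0,0]

```text
t: 35.5
eef_pos: [550.9, -334.6, 84.6]
eef_rot: [2.135, 2.304, 0.002]
contact_force: [0.7, -0.1, 0.6]
finger_gap: 30.1
grip_force: 0.0
```

>>> send_rows:
  plan:
    - [0,0,0,0]
    - [0,0,0,0]
    - [0,0,0,0]
    - [0,0,0,0]
  hand: 0
  squeeze: 25

```text
t: 35.9
eef_pos: [550.2, -336.2, 83.4]
eef_rot: [2.137, 2.302, 0.0]
contact_force: [1.1, 0.3, 1.9]
finger_gap: 13.5
grip_force: 29.5
```

>>> send_rows:
  plan:
    - [0.006,0,0,0]
    - [0.006,0,0,0]
    - [0.006,0,0,0]
    - [0.006,0,0,0]
    - [0.006,0,0,0]
    - [0.006,0,0,0]
    - [0.006,0,0,0]
    - [0.006,0,0,0]
    - [0.005,0,0,0]
    - [0,0,0,0]

```text
t: 36.9
eef_pos: [546.3, -283.3, 83.7]
eef_rot: [2.136, 2.302, -0.001]
contact_force: [1.3, -2.0, 3.2]
finger_gap: 13.7
grip_force: 29.6
```

```bash
python3 -c "
from h import *
s=telemetry.read_state();print(s['t'],s['eef_pos'],s['contact_force'],s['grip_force'],phi(s))
im,L=bartilt();chb(grab('top'))
p=np.array(s['eef_pos'][:2])-CO;print(p@CX,p@CY)
"
```

```text
36.9 [ 546.26 -283.35   83.7 ] [ 1.28 -1.96  3.15] 29.597108960151672 4.282091118505007
t 36.90 n 6459 tilt(nose up +) 0.1 deg; bar-top z at grip (tool) -28.2; x range 14.0..78.0
chest 91 x 17.2 y 74.7 ztop 38.5 hue 119 yrange 63.3 86.6
chest 90 x -15.7 y 75.1 ztop 38.5 hue 87 yrange 63.0 86.1
0.99590926526744 -62.69489961117992
```

>>> send_rows:
  plan:
    - [0.002,0,0,0]
    - [0.002,0,0,0]
    - [0.002,0,0,0]
    - [0,0,0,0]
    - [0,0,0,0]

```text
t: 37.5
eef_pos: [546.3, -281.9, 85.1]
eef_rot: [2.135, 2.295, -0.004]
contact_force: [0.5, -21.0, 13.6]
finger_gap: 13.6
grip_force: 31.1
```

```bash
python3 -c "
from h import *
s=telemetry.read_state();print(s['t'],s['eef_pos'],s['contact_force'],s['grip_force'],phi(s))
im,L=bartilt();chb(grab('top'))
p=np.array(s['eef_pos'][:2])-CO;print(p@CX,p@CY)
"
```

```text
37.5 [ 546.29 -281.91   85.06] [  0.47 -21.03  13.61] 31.090423464775085 4.127484953044692
t 37.50 n 6678 tilt(nose up +) -0.2 deg; bar-top z at grip (tool) -28.2; x range 14.1..86.7
chest 92 x 17.1 y 74.6 ztop 38.3 hue 118 yrange 63.0 86.3
chest 93 x -15.7 y 75.4 ztop 39.1 hue 87 yrange 63.2 86.1
1.131390971426042 -61.26133449123581
```

>>> send_rows:
  plan:
    - [-0.0015,0,0.0014,0]
    - [-0.0016,0,0.0014,0]
    - [-0.0016,0,0.0014,0]
    - [-0.0016,0,0.0014,0]
    - [-0.0016,0,0.0014,0]
    - [-0.0016,0,0.0014,0]
    - [-0.0016,0,0.0015,0]
    - [-0.0016,0,0.0015,0]
    - [-0.0016,0,0.0015,0]
    - [0,0,0,0]

```text
t: 38.6
eef_pos: [547.1, -293.2, 71.1]
eef_rot: [2.137, 2.3, -0.001]
contact_force: [1.6, -7.1, 10.5]
finger_gap: 13.6
grip_force: 32.9
```

```bash
python3 -c "
from h import *
s=telemetry.read_state();print(s['t'],s['eef_pos'],s['contact_force'],s['grip_force'],phi(s))
im,L=bartilt();chb(grab('top'))
p=np.array(s['eef_pos'][:2])-CO;print(p@CX,p@CY)
"
```

```text
38.6 [ 547.12 -293.16   71.11] [ 1.56 -7.09 10.54] 32.86216199398041 4.20693770171968
t 38.60 n 2532 tilt(nose up +) 7.0 deg; bar-top z at grip (tool) -30.1; x range 28.3..60.4
chest 92 x 16.7 y 32.6 ztop 41.0 hue 118 yrange 21.3 44.4
chest 85 x -15.2 y 33.6 ztop 40.7 hue 87 yrange 22.7 43.9
1.1263714073280033 -72.54188226393138
```

>>> send_rows:
  plan:
    - [0,0,0,0]
    - [0,0,0,0]
    - [0,0,-0.004,0]
    - [0,0,-0.008,0]
    - [0,0,-0.01,0]
    - [0,0,-0.01,0]
    - [0,0,-0.01,0]
    - [0,0,-0.01,0]
    - [0,0,-0.01,0]
    - [0,0,-0.008,0]
  squeeze: 110

```text
t: 39.7
eef_pos: [546.9, -291.5, 141.6]
eef_rot: [2.136, 2.303, 0.0]
contact_force: [0.7, -0.8, -2.2]
finger_gap: 12.1
grip_force: 107.3
```

>>> send_rows:
  plan:
    - [0,0,-0.004,0]
    - [0,0,0,0]
    - [0,0,0,0]

```text
t: 40.0
eef_pos: [546.7, -291.2, 144.2]
eef_rot: [-2.137, -2.303, 0.0]
contact_force: [0.1, 0.4, -3.0]
finger_gap: 11.9
grip_force: 107.4
```

```bash
python3 -c "
from h import *
s=telemetry.read_state();print(s['t'],s['eef_pos'],s['contact_force'],s['grip_force'],phi(s))
im,L=bartilt();g=grab('top');beads(g,yr=(-300,330),zr=(26,110));print(tray(*g)[:2])
p=np.array(s['eef_pos'][:2])-CO;print(p@CX,p@CY)
plan(tf(0,-78,s['eef_pos'][2]),4.27)
"
```

```text
40.0 [ 546.7  -291.24  144.21] [ 0.06  0.37 -2.99] 107.36864447593689 4.286833103815466
t 40.00 n 2587 tilt(nose up +) 5.9 deg; bar-top z at grip (tool) -30.0; x range 28.5..58.5
red 95 [541.99 177.4   50.12] top z 55.0
yel/or 1690 [ 559.6  -153.25   65.57] top z 105.7
yel/or 110 [527.37 259.41  48.9 ] top z 54.9
yel/or 73 [ 503.35 -270.47   58.99] top z 64.0
yel/or 29 [464.8  223.38  50.75] top z 55.5
green/teal 74 [ 522.36 -187.36  106.42] top z 109.7
green/teal 91 [496.23 275.9   49.91] top z 54.6
blue 73 [ 553.41 -185.6   106.32] top z 109.6
purple 76 [511.62 210.    50.57] top z 55.4
((array([531.71, 227.86]), array([120.85, 151.35]), 1.840333104133606), (array([422.79, 223.33]), array([92.88, 14.93]), 2.1190037727355957))
0.8404910591972244 -70.60319430494711
turn 0.01 shift 440.8 21.9 -0.2 rows>=8.8
```

>>> send_rows:
  plan:
    - [0.005,0.0011,0,0]
    - [0.01,0.0011,0,0]
    - [0.015,0.0011,0,0]
    - [0.02,0.0011,0,0]
    - [0.025,0.0011,0,0]
    - [0.03,0.0011,0,0]
    - [0.03,0.0011,0,0]
    - [0.03,0.0011,0,0]
    - [0.03,0.0011,0,0]
    - [0.03,0.0011,0,0]

```text
t: 41.1
eef_pos: [540.4, -63.6, 144.5]
eef_rot: [-2.135, -2.304, -0.0]
contact_force: [-0.6, 0.5, -3.8]
finger_gap: 12.1
grip_force: 107.3
```

>>> send_rows:
  plan:
    - [0.03,0.0011,0,0]
    - [0.03,0.0011,0,0]
    - [0.03,0.0011,0,0]
    - [0.03,0.0011,0,0]
    - [0.025,0.0011,0,0]
    - [0.022,0.0011,0,0]
    - [0.018,0.0011,0,0]
    - [0.013,0.0011,0,0]
    - [0.008,0.001,0,0]
    - [0.004,0.001,0,0]

```text
t: 42.1
eef_pos: [535.8, 144.7, 144.5]
eef_rot: [-2.136, -2.304, 0.0]
contact_force: [0.7, -0.9, -2.5]
finger_gap: 11.8
grip_force: 107.3
```

>>> send_rows:
  plan:
    - [0.002,0,0.002,0]
    - [0,0,0.004,0]
    - [0,0,0.005,0]
    - [0,0,0.005,0]
    - [0,0,0.003,0]
    - [0,0,0.001,0]
    - [0,0,0,0]

```text
t: 42.8
eef_pos: [535.9, 145.9, 124.3]
eef_rot: [-2.137, -2.303, 0.0]
contact_force: [0.2, 0.5, -1.4]
finger_gap: 12.3
grip_force: 107.3
```

```bash
python3 -c "
from h import *
s=telemetry.read_state();print(s['t'],s['eef_pos'],s['contact_force'],s['grip_force'],phi(s))
im,L=bartilt();beads(grab('wrist'),yr=(130,330),zr=(26,130))
plan(tf(0,-82,124),4.27)
W=cloud(*grab('wrist')[1:]);z=W[...,2];hsv=cv2.cvtColor(im,cv2.COLOR_RGB2HSV)
m=(z>50)&(z<58)&(hsv[...,1]<70)&(W[...,1]>120)&(W[...,0]<600);P=W[m];print(len(P),P.min(0),P.max(0),rect(P))
"
```

```text
42.8 [535.9  145.88 124.34] [ 0.23  0.5  -1.4 ] 107.31948137283325 4.2723005965482335
t 42.80 n 3194 tilt(nose up +) 6.3 deg; bar-top z at grip (tool) -29.8; x range 25.6..66.2
red 390 [549.97 182.47  48.97] top z 53.0
yel/or 156 [462.14 224.18  53.28] top z 54.4
green/teal 2439 [511.27 248.78  88.31] top z 92.0
blue 2593 [542.46 250.17  88.18] top z 91.9
purple 972 [507.72 212.1   50.93] top z 54.0
turn 0.01 shift -0.1 -0.2 0.6 rows>=0.0
5051 [469.01 151.35  50.  ] [593.84 276.69  57.72] (array([531.5 , 213.84]), array([121.15, 120.66]), 2.6333060264587402)
```

>>> send_rows:
  plan:
    - [-0.05,0,0,0]
    - [-0.05,0,0,0]
    - [-0.028,0,0,0]
    - [-0.012,0,0,0]
    - [0,0,0,0]

```text
t: 43.45
eef_pos: [546.6, 4.8, 124.8]
eef_rot: [2.139, 2.3, 0.0]
contact_force: [-0.0, 0.8, -2.1]
finger_gap: 12.1
grip_force: 107.7
```

```bash
python3 -c "
from h import *
s=telemetry.read_state();print(s['t'],s['eef_pos'],s['contact_force'],s['grip_force'],phi(s))
im,L=bartilt();beads(grab('wrist'),yr=(0,330),zr=(26,130));print('top');beads(grab('top'),yr=(0,330),zr=(26,130))
"
```

```text
43.45 [546.57   4.82 124.78] [-0.01  0.83 -2.12] 107.68422603607178 4.135659024345092
t 43.45 n 6985 tilt(nose up +) 7.1 deg; bar-top z at grip (tool) -29.2; x range 14.0..88.2
top
red 94 [544.88 171.19  50.1 ] top z 54.2
yel/or 110 [527.33 259.5   48.95] top z 54.8
yel/or 32 [465.05 223.88  50.01] top z 54.4
green/teal 93 [496.15 275.73  49.77] top z 55.1
green/teal 80 [491.73 178.2   50.34] top z 54.6
blue 90 [573.78 202.98  50.21] top z 54.5
purple 75 [511.79 210.04  50.34] top z 54.3
```

>>> send_rows:
  plan:
    - [-0.01,-0.01,0,0.1]
    - [-0.015,-0.017,0,0]
    - [-0.015,-0.017,0,0]
    - [-0.015,-0.017,0,0]
    - [-0.013,-0.014,0,0]
    - [0,0,0.01,0]
    - [0,0,0.02,0]
    - [0,0,0.015,0]
    - [0,0,0.008,0]
    - [0,0,0.004,0]

```text
t: 44.6
eef_pos: [476.5, -66.9, 66.9]
eef_rot: [-2.138, -2.301, 0.001]
contact_force: [-1.9, -7.6, 12.4]
finger_gap: 11.9
grip_force: 110.0
```

```bash
python3 -c "
from h import *
s=telemetry.read_state();print(s['t'],s['eef_pos'],s['contact_force'],s['grip_force'],phi(s))
im,L=bartilt()
"
```

```text
44.6 [476.53 -66.89  66.95] [-1.91 -7.55 12.36] 109.96971845626831 4.1975667593114405
t 44.60 n 7257 tilt(nose up +) 7.9 deg; bar-top z at grip (tool) -29.3; x range 14.0..87.8
```

>>> send_rows:
  plan:
    - [0,0,-0.001,0]
    - [0,0,0,0]
    - [0,0,0,0]
    - [0,0,0,0]
    - [0,0,0,0]
  hand: 0.03

```text
t: 45.15
eef_pos: [476.6, -66.8, 68.6]
eef_rot: [2.139, 2.301, 0.0]
contact_force: [0.3, -0.3, -1.0]
finger_gap: 29.9
grip_force: 0.0
```

>>> send_rows:
  plan:
    - [0,0,0,0]
    - [0,0,0,0]
    - [0,0,-0.01,0]
    - [0,0,-0.03,0]
    - [0,0,-0.04,0]
    - [0,0,-0.04,0]
    - [0,0,-0.04,0]
    - [0,0,-0.02,0]
    - [0,0,0,0]
  hand: 0.07

```text
t: 46.05
eef_pos: [477.5, -67.1, 251.6]
eef_rot: [2.137, 2.299, 0.006]
contact_force: [-0.1, 0.2, -0.5]
finger_gap: 70.0
grip_force: 0.0
```

```bash
python3 -c "
from h import *
s=telemetry.read_state();print(s['t'],s['eef_pos'],s['contact_force'],phi(s),s['q'])
g=grab('wrist');W=cloud(*g[1:]);hsv=cv2.cvtColor(g[0],cv2.COLOR_RGB2HSV).astype(int);z=W[...,2]
m=(abs(hsv[...,0]-108)<14)&(hsv[...,1]>110)&(z>95)&(z<125)&(abs(W[...,0]-475)<50)&(W[...,1]>-110)&(W[...,1]<60);P=W[m];print('bar',len(P),P.min(0),P.max(0),rect(P),np.polyfit(P[:,1],P[:,2],1))
m=(hsv[...,1]<50)&(hsv[...,2]>110)&(z>30)&(z<50)&(abs(W[...,0]-475)<60)&(W[...,1]>-30)&(W[...,1]<100);P=W[m];print('pan rim',len(P),rect(P),P.min(0),P.max(0))
g=grab('top');print(tray(*g)[:2])
"
```

```text
46.05 [477.52 -67.06 251.61] [-0.11  0.23 -0.45] 4.171100864220884 [-0.42  0.3   0.55  1.97 -0.2   0.92  0.3 ]
bar 1988 [467.41 -28.84 103.16] [485.42  58.51 110.67] (array([476.95,  14.86]), array([13.43, 87.12]), 4.0945048332214355) [  0.   107.74]
pan rim 440 (array([472.88,  72.69]), array([66.67, 35.81]), 4.439775466918945) [439.14  52.47  30.64] [506.56  92.96  43.73]
((array([531.81, 227.9 ]), array([120.86, 150.54]), 2.419853687286377), (array([422.7 , 223.34]), array([93.02, 15.06]), 2.4833621978759766))
```

```bash
cat >> h.py <<'E'
def kf(x,y,z): return tf(x,y,z,(608.6,227.8),5.28)
E
python3 -c "
from h import *
plan(tf(-140,0,120,(531.8,227.8),2.6),92.6)
"
```

```text
turn -88.41 shift 71.3 291.7 128.8 rows>=6.5
```

>>> send_rows:
  plan:
    - [0,0,0,-8.5]
    - [0,0,0,-8.5]
    - [0,0,0,-8.5]
    - [0,0,0,-8.5]
    - [0,0,0,-8.5]
    - [0,0,0,-8.5]
    - [0,0,0,-8.5]
    - [0,0,0,-8.5]
    - [0,0,0,-8.5]
    - [0,0,0,-8.5]

```text
t: 47.15
eef_pos: [475.9, -67.0, 247.5]
eef_rot: [-0.013, -3.139, 0.0]
contact_force: [0.5, -1.2, 0.4]
finger_gap: 70.2
grip_force: 0.0
```

>>> send_rows:
  plan:
    - [0,0,0,-3.4]
    - [0,0,0,0]
    - [0,0,0,0]

```text
t: 47.45
eef_pos: [476.1, -67.0, 247.9]
eef_rot: [0.067, -3.14, 0.0]
contact_force: [-0.0, 0.4, 0.5]
finger_gap: 69.7
grip_force: 0.0
```

```bash
python3 -c "
from h import *
s=telemetry.read_state();print(s['t'],s['eef_pos'],phi(s),s['q'])
plan(tf(-140,0,120,(531.8,227.8),2.6),92.6)
"
```

```text
47.45 [476.12 -67.04 247.86] 92.43411427923968 [-0.17  0.28  0.22  1.96 -0.08  0.92  1.71]
turn -0.17 shift 71.0 292.0 127.9 rows>=6.5
```

>>> send_rows:
  plan:
    - [0.0079,0.0324,0.012,-0.17]
    - [0.0079,0.0324,0.012,0]
    - [0.0079,0.0324,0.012,0]
    - [0.0079,0.0324,0.012,0]
    - [0.0079,0.0324,0.014,0]
    - [0.0079,0.0324,0.016,0]
    - [0.0079,0.0324,0.016,0]
    - [0.0079,0.0324,0.016,0]
    - [0.0078,0.0328,0.018,0]
    - [0,0,0,0]

```text
t: 48.45
eef_pos: [389.5, 224.7, 118.5]
eef_rot: [0.081, -3.138, 0.001]
contact_force: [0.4, -1.4, 0.6]
finger_gap: 70.0
grip_force: 0.0
```

```bash
python3 -c "
from h import *
s=telemetry.read_state();print(s['t'],s['eef_pos'],phi(s),s['q'])
g=grab('wrist');W=cloud(*g[1:]);hsv=cv2.cvtColor(g[0],cv2.COLOR_RGB2HSV).astype(int);z=W[...,2]
m=(z>44)&(z<60)&(abs(W[...,0]-430)<60)&(abs(W[...,1]-223)<35);P=W[m];print('handle',len(P),P.min(0),P.max(0),rect(P))
print(tray(*grab('top')))
plan(tf(-140,0,28,(531.8,227.8),2.6),92.6)
"
```

```text
48.45 [389.48 224.65 118.45] 92.94541905162322 [-0.72  0.43  0.08  2.15 -0.06  0.56  1.03]
handle 4267 [375.4  188.02  44.01] [489.99 257.97  56.7 ] (array([431.42, 210.3 ]), array([104.8,  72.6]), 14.784708023071289)
((array([531.86, 227.73]), array([120.68, 150.38]), 2.8821194171905518), (array([427.67, 223.46]), array([82.96, 14.92]), 2.301435947418213), (array([535.13, 238.74]), array([123.37, 154.61]), 3.173037528991699), 515, 244, np.float64(54.09710128245456))
turn 0.15 shift -0.8 -0.0 92.0 rows>=1.8
```

>>> send_rows:
  plan:
    - [0,0,0.02,0]
    - [0,0,0.03,0]
    - [0,0,0.025,0]
    - [0,0,0.012,0]
    - [0,0,0.005,0]
    - [0,0,0,0]

```text
t: 49.15
eef_pos: [392.0, 221.0, 28.7]
eef_rot: [0.074, -3.141, 0.0]
contact_force: [-0.5, 0.1, -0.4]
finger_gap: 69.9
grip_force: 0.0
```

>>> send_rows:
  plan:
    - [0,0,0,0]
    - [0,0,0,0]
    - [0,0,0,0]
    - [0,0,0,0]
    - [0,0,0,0]
    - [0,0,0,0]
  hand: 0
  squeeze: 50

```text
t: 49.75
eef_pos: [391.8, 221.6, 28.8]
eef_rot: [-0.076, 3.14, 0.001]
contact_force: [-0.8, -0.5, 6.7]
finger_gap: 12.7
grip_force: 51.6
```

```bash
python3 -c "
from h import *
s=telemetry.read_state();print(s['t'],s['eef_pos'],phi(s),s['finger_gap'],s['grip_force'],s['contact_force'])
print(tray(*grab('top'))[:2])
plan(kf(-77-140,0,s['eef_pos'][2]),95.28);plan(kf(64-140,0,s['eef_pos'][2]),95.28)
"
```

```text
49.75 [391.84 221.56  28.75] 92.76000993201197 12.733695989613915 51.634923219680786 [-0.76 -0.45  6.69]
((array([531.72, 227.75]), array([120.78, 150.67]), 2.3411407470703125), (array([437.8 , 223.64]), array([62.82, 15.24]), 2.859924077987671))
turn -2.52 shift 0.6 -13.7 -0.0 rows>=0.3
turn -2.52 shift -140.4 -13.7 -0.0 rows>=2.8
```

>>> send_rows:
  plan:
    - [0,-0.001,0,-0.3]
    - [0,-0.0018,0,-0.3]
    - [0,-0.0018,0,-0.3]
    - [0,-0.0018,0,-0.3]
    - [0,-0.0018,0,-0.3]
    - [0,-0.0018,0,-0.3]
    - [0,-0.0018,0,-0.3]
    - [0,-0.0012,0,-0.3]
    - [0,-0.0007,0,-0.1]
    - [0,0,0,0]

```text
t: 50.8
eef_pos: [393.1, 208.5, 28.8]
eef_rot: [-0.146, 3.137, 0.002]
contact_force: [1.2, 5.3, 5.0]
finger_gap: 13.0
grip_force: 51.6
```

```bash
python3 -c "
from h import *
s=telemetry.read_state();print(s['t'],s['eef_pos'],phi(s),s['finger_gap'],s['grip_force'],s['contact_force'])
g=grab('top');r=tray(*g);print(r[:2]);
a=np.radians(5.28);d=r[0][0]-np.array([608.6,227.8]);print('kiln frame',d@[np.cos(a),np.sin(a)],d@[-np.sin(a),np.cos(a)])
plan(kf(64-140,0,s['eef_pos'][2]),95.28)
W=cloud(*g[1:]);z=W[...,2];m=(z>130)&(z<150)&(W[...,0]>590)&(W[...,1]>80)&(W[...,1]<385);print(rect(W[m]))
# kiln top left/right edges
for x in range(640,780,20):
    q=W[m&(abs(W[...,0]-x)<4)][:,1];print(x,q.min().round(1),q.max().round(1),end=' | ')
"
```

```text
50.8 [393.06 208.55  28.8 ] 95.31619781139659 12.972231036018195 51.565879583358765 [1.21 5.26 5.03]
((array([532.53, 222.03]), array([120.89, 150.15]), 5.820352554321289), (array([436.77, 211.68]), array([67.93, 16.63]), 10.70616626739502))
kiln frame -76.28111316908257 1.2539910809894619
turn 0.03 shift -140.4 -0.7 -0.0 rows>=2.8
(array([700.94, 236.48]), array([187.85, 270.58]), 5.052675247192383)
640 96.0 363.1 | 660 97.0 366.7 | 680 99.5 368.0 | 700 100.7 369.4 | 720 103.4 373.4 | 740 104.6 373.0 | 760 107.0 374.6 |
```

>>> send_rows:
  plan:
    - [-0.003,-0.0005,0,0]
    - [-0.005,-0.0005,0,0]
    - [-0.007,-0.0005,0,0]
    - [-0.009,-0.0005,0,0]
    - [-0.009,0,0,0]
    - [-0.009,0,0,0]
    - [-0.008,0,0,0]
    - [-0.006,0,0,0]
    - [-0.004,0,0,0]
    - [0,0,0,0]

```text
t: 51.85
eef_pos: [452.3, 210.8, 28.5]
eef_rot: [0.143, -3.137, 0.001]
contact_force: [-3.8, -1.0, 9.2]
finger_gap: 13.0
grip_force: 52.1
```

```bash
python3 -c "
from h import *
s=telemetry.read_state();print(s['t'],s['eef_pos'],phi(s),s['finger_gap'],s['grip_force'],s['contact_force'])
g=grab('top');beads(g)
plan(kf(64-140,0,s['eef_pos'][2]),95.28)
W=cloud(*g[1:]);z=W[...,2];hsv=cv2.cvtColor(g[0],cv2.COLOR_RGB2HSV)
for x in (550,570,590):
    q=W[(z>48)&(z<60)&(abs(W[...,0]-x)<5)&(W[...,1]>130)&(W[...,1]<345)&(hsv[...,1]<70)][:,1];print(x,q.min(),q.max())
"
```

```text
51.85 [452.28 210.82  28.55] 95.21693602288472 12.954843561396029 52.07888066768646 [-3.78 -1.01  9.22]
red 96 [605.32 167.79  50.68] top z 54.6
yel/or 109 [583.42 254.49  49.51] top z 55.4
yel/or 132 [508.97 214.01  50.86] top z 55.3
green/teal 63 [553.33 267.04  49.76] top z 55.3
green/teal 81 [554.55 172.77  50.37] top z 54.6
purple 75 [569.81 204.6   50.57] top z 55.2
turn -0.06 shift -81.2 2.5 0.0 rows>=1.6
550 144.33101543057782 296.7271395930879
570 145.81204404459797 294.70456177608804
590 147.85504544190394 297.5563579856117
```

>>> send_rows:
  plan:
    - [-0.004,0.0005,0,0]
    - [-0.007,0.0006,0,0]
    - [-0.009,0.0005,0,0]
    - [-0.01,0,0,0]
    - [-0.01,0,0,0]
    - [-0.01,0,0,0]
    - [-0.009,0,0,0]
    - [-0.007,0,0,0]
    - [-0.005,0,0,0]
    - [-0.003,0,0,0]

```text
t: 52.9
eef_pos: [525.3, 219.2, 28.5]
eef_rot: [0.143, -3.136, 0.001]
contact_force: [-9.3, -0.6, 11.9]
finger_gap: 13.3
grip_force: 52.4
```

>>> send_rows:
  plan:
    - [-0.002,0,0,0]
    - [-0.002,0,0,0]
    - [-0.002,0,0,0]
    - [-0.001,0,0,0]
    - [0,0,0,0]

```text
t: 53.4
eef_pos: [532.1, 219.9, 28.5]
eef_rot: [0.143, -3.136, 0.001]
contact_force: [-7.7, -1.2, 10.8]
finger_gap: 12.8
grip_force: 52.3
```

```bash
python3 -c "
from h import *
s=telemetry.read_state();print(s['t'],s['eef_pos'],phi(s),s['finger_gap'],s['grip_force'],s['contact_force'])
plan(kf(64-140,0,s['eef_pos'][2]),95.28)
"
```

```text
53.4 [532.11 219.91  28.53] 95.2373158623538 12.755319037013361 52.3306542634964 [-7.74 -1.24 10.81]
turn -0.04 shift -0.9 0.8 -0.0 rows>=0.0
```

>>> send_rows:
  plan:
    - [-0.001,0,0,0]
    - [-0.001,0,0,0]
    - [-0.001,0,0,0]
    - [-0.001,0,0,0]
    - [0,0,0,0]

```text
t: 53.9
eef_pos: [533.9, 220.1, 28.3]
eef_rot: [0.144, -3.132, 0.002]
contact_force: [-21.0, -1.5, 19.6]
finger_gap: 13.0
grip_force: 53.7
```

```bash
python3 -c "
from h import *
s=telemetry.read_state();print(s['t'],s['eef_pos'],phi(s),s['contact_force'])
plan(kf(64-140,0,s['eef_pos'][2]),95.28)
"
```

```text
53.9 [533.92 220.15  28.27] 95.26697215374523 [-20.99  -1.48  19.59]
turn -0.01 shift 0.9 0.7 -0.0 rows>=0.0
```

>>> send_rows:
  plan:
    - [0,0,0,0]
    - [0,0,0,0]
    - [0,0,0,0]
    - [0,0,0,0]
  hand: 0.05

```text
t: 54.3
eef_pos: [537.1, 220.5, 28.4]
eef_rot: [0.144, -3.138, 0.0]
contact_force: [0.4, -0.8, -0.1]
finger_gap: 50.0
grip_force: 0.0
```

>>> send_rows:
  plan:
    - [0,0,-0.01,0]
    - [0,0,-0.03,0]
    - [0,0,-0.04,0]
    - [0,0,-0.045,0]
    - [0,0,-0.045,0]
    - [0,0,-0.04,0]
    - [0,0,-0.01,0]
    - [0,0,0,0]

```text
t: 55.1
eef_pos: [537.6, 220.8, 250.5]
eef_rot: [-0.144, 3.135, 0.002]
contact_force: [0.3, -0.5, -0.6]
finger_gap: 50.3
grip_force: 0.0
```

```bash
python3 -c "
from h import *
s=telemetry.read_state();print(s['t'],s['eef_pos'],phi(s),s['contact_force'])
g=grab('wrist');W=cloud(*g[1:]);z=W[...,2];hsv=cv2.cvtColor(g[0],cv2.COLOR_RGB2HSV).astype(int)
m=(z>42)&(z<60)&(hsv[...,1]>70)&(W[...,0]>480)&(W[...,0]<640)&(abs(W[...,1]-222)<25);P=W[m];print('handle',P.min(0),P.max(0),rect(P))
k=np.array([608.6,227.2]);a=np.radians(5.28);q=P[:,:2]-k;print('kiln x of handle',np.percentile(q@[np.cos(a),np.sin(a)],[0.5,99.5]),'y',np.median(q@[-np.sin(a),np.cos(a)]))
plan(ch(105,70,230),94.27)
"
```

```text
55.1 [537.6 220.8 250.5] 95.24424887216183 [ 0.32 -0.48 -0.57]
handle [517.46 206.2   42.02] [633.26 234.92  55.3 ] (array([575.71, 222.9 ]), array([ 27.7 , 116.62]), 87.10955810546875)
kiln x of handle [-90.9   22.24] y -0.12051964463415686
turn 0.98 shift -75.8 -370.5 18.7 rows>=7.6
```

>>> send_rows:
  plan:
    - [-0.0076,-0.037,0,0.98]
    - [-0.0076,-0.037,0,0]
    - [-0.0076,-0.037,0,0]
    - [-0.0076,-0.037,0,0]
    - [-0.0076,-0.037,0,0]
    - [-0.0076,-0.037,0,0]
    - [-0.0076,-0.037,0,0]
    - [-0.0076,-0.037,0,0]
    - [-0.0076,-0.037,0,0]
    - [-0.0074,-0.0375,0,0]
  hand: 0
  squeeze: 20

```text
t: 56.15
eef_pos: [640.4, -144.4, 246.4]
eef_rot: [0.117, -3.136, -0.001]
contact_force: [0.5, -0.1, -1.0]
finger_gap: 0.3
grip_force: 0.0
```

>>> send_rows:
  plan:
    - [0,0,0.03,0]
    - [0,0,0.04,0]
    - [0,0,0.04,0]
    - [0,0,0.025,0]
    - [0,0,0,0]
    - [0,0,0,0]

```text
t: 56.75
eef_pos: [640.4, -143.2, 113.0]
eef_rot: [0.117, -3.138, -0.0]
contact_force: [-0.1, 0.2, 0.2]
finger_gap: 0.3
grip_force: 0.0
```

```bash
python3 -c "
from h import *
s=telemetry.read_state();print(s['t'],s['eef_pos'],phi(s),s['contact_force'],s['finger_gap'])
p=np.array(s['eef_pos'][:2])-CO;print(p@CX,p@CY)
W=cloud(*grab('top')[1:]);q=W[...,:2]-CO;z=W[...,2]
m=(abs(q@CY+60)<60)&(z>110)&(z<160)&(q@CX>0)&(q@CX<90);print('lid tip',len(z[m]),np.percentile((q@CX)[m],[2,50,98]),np.percentile(z[m],[50,98]))
"
```

```text
56.75 [ 640.39 -143.15  112.95] 94.26472334086279 [-0.06  0.15  0.18] 0.3388858107305595
105.30033156055478 70.10322101551992
lid tip 211 [61.13 69.27 78.54] [135.4 145.4]
```

>>> send_rows:
  plan:
    - [0.008,0,0,0]
    - [0.008,0,0,0]
    - [0.008,0,0,0]
    - [0.008,0,0,0]
    - [0.008,0,0,0]
    - [0.008,0,0,0]
    - [0.008,0,0,0]
    - [0.008,0,0,0]
    - [0.003,0,0,0]
    - [0,0,0,0]

```text
t: 57.8
eef_pos: [573.6, -148.1, 113.5]
eef_rot: [0.117, -3.139, -0.0]
contact_force: [-0.3, -0.3, -0.1]
finger_gap: -0.1
grip_force: 0.0
```

>>> send_rows:
  plan:
    - [0,0,0,0]
    - [0,0,-0.03,0]
    - [0,0,-0.04,0]
    - [0,0,-0.04,0]
    - [0,0,-0.04,0]
    - [0,0,0,0]
    - [0,0,0,0]

```text
t: 58.5
eef_pos: [574.5, -148.0, 264.2]
eef_rot: [-0.117, 3.138, -0.0]
contact_force: [0.1, 0.7, -0.8]
finger_gap: -0.1
grip_force: 0.0
```

```bash
python3 -c "
from h import *
s=telemetry.read_state();print(s['t'],s['eef_pos'],phi(s),s['contact_force'],s['finger_gap'])
im,d,K,D,c=grab('scene');save(im,'s12.png')
g=grab('top');W=cloud(*g[1:]);z=W[...,2];hsv=cv2.cvtColor(g[0],cv2.COLOR_RGB2HSV).astype(int)
m=(abs(hsv[...,0]-108)<14)&(hsv[...,1]>110)&(z>90)&(z<125)&(abs(W[...,0]-475)<70)&(W[...,1]>-110)&(W[...,1]<120);P=W[m];print('bar',len(P),P.min(0),P.max(0),rect(P))
m=(hsv[...,2]<50)&(z<12)&(W[...,0]>350)&(W[...,0]<640)&(W[...,1]>-45)&(W[...,1]<118);P=W[m];print('mat',len(P),rect(P),P.min(0),P.max(0))
"
```

```text
58.5 [ 574.49 -147.97  264.16] 94.28469398670161 [ 0.07  0.7  -0.8 ] -0.0598527620198013
bar 255 [468.83 -27.82  91.93] [485.98  61.7  111.96] (array([477.44,  16.84]), array([13.98, 89.52]), 4.112342357635498)
mat 4235 (array([494.62,  35.98]), array([236.34, 125.15]), 1.080718994140625) [376.21 -27.44  -4.27] [612.46 100.73   9.51]
```

View pics/s12.png

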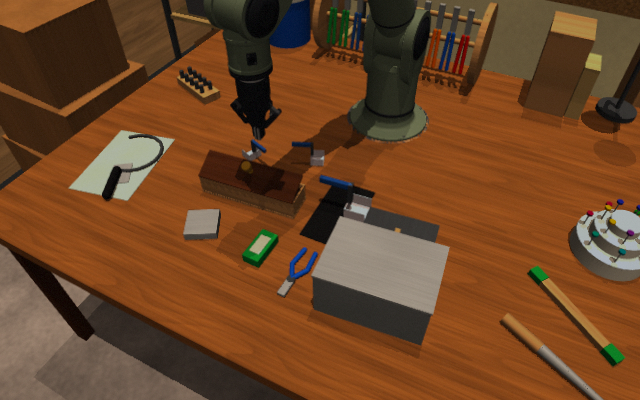

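>>> send_rows:
  plan:
    - [0,0,0,8.5]
    - [0,0,0,8.5]
    - [0,0,0,8.5]
    - [0,0,0,8.5]
    - [0,0,0,8.5]
    - [0,0,0,8.5]
    - [0,0,0,8.5]
    - [0,0,0,8.5]
    - [0,0,0,8.5]
    - [0,0,0,8.5]
  hand: 0.06

```text
t: 59.6
eef_pos: [573.7, -147.9, 262.2]
eef_rot: [-2.041, -2.386, 0.002]
contact_force: [0.8, 0.8, 0.0]
finger_gap: 60.0
grip_force: 0.0
```

>>> send_rows:
  plan:
    - [0,0,0,5.2]
    - [0,0,0,0]
    - [0,0,0,0]

```text
t: 59.9
eef_pos: [573.8, -147.9, 262.7]
eef_rot: [-2.137, -2.302, 0.002]
contact_force: [0.9, 0.3, -0.1]
finger_gap: 60.1
grip_force: 0.0
```

```bash
python3 -c "
from h import *
s=telemetry.read_state();print(s['t'],s['eef_pos'],phi(s))
plan([475.9,35,130],4.1)
g=grab('top');W=cloud(*g[1:]);z=W[...,2];hsv=cv2.cvtColor(g[0],cv2.COLOR_RGB2HSV).astype(int)
m=(hsv[...,1]<60)&(hsv[...,2]>110)&(z>-3)&(z<48)&(abs(W[...,0]-475)<50)&(W[...,1]>30)&(W[...,1]<125);P=W[m];print('pan',len(P),rect(P),P.min(0),P.max(0))
q=W[...,:2]-CO;m=(abs(q@CX)<42)&(abs(q@CY)<148)&(z>50)&(z<85);A=np.c_[(q@CX)[m],np.ones(m.sum())];print('lid slope, mean z',np.linalg.lstsq(A,z[m],rcond=None)[0])
"
```

```text
59.9 [ 573.85 -147.88  262.72] 4.258219038570968
turn 0.16 shift 189.4 -84.6 132.7 rows>=4.9
pan 656 (array([473.86,  85.92]), array([70.76, 65.1 ]), 5.249018669128418) [436.86  51.74  -2.33] [510.35 121.3   45.51]
lid slope, mean z [-0.   69.28]
```

>>> send_rows:
  plan:
    - [0.0316,-0.0141,0.01,0.16]
    - [0.0316,-0.0141,0.02,0]
    - [0.0316,-0.0141,0.025,0]
    - [0.0316,-0.0141,0.03,0]
    - [0.0316,-0.0141,0.03,0]
    - [0.0314,-0.0141,0.018,0]
    - [0,0,0,0]
    - [0,0,0,0]

```text
t: 60.75
eef_pos: [476.5, 35.4, 130.3]
eef_rot: [-2.141, -2.299, 0.001]
contact_force: [0.8, 0.0, -0.1]
finger_gap: 59.8
grip_force: 0.0
```

```bash
python3 -c "
from h import *
s=telemetry.read_state();print(s['t'],s['eef_pos'],phi(s))
im,L=bartilt();hsv=cv2.cvtColor(im,cv2.COLOR_RGB2HSV).astype(int)
m=(abs(hsv[...,0]-108)<14)&(hsv[...,1]>110)&(L[...,2]>5)&(L[...,2]<40)&(abs(L[...,1])<30)&(abs(L[...,0])<100);P=L[m];print(P.min(0),P.max(0),np.median(P[:,1]),rect(P))
"
```

```text
60.75 [476.46  35.43 130.29] 4.0773549298219285
t 60.75 n 333 tilt(nose up +) -11.0 deg; bar-top z at grip (tool) 18.9; x range 14.0..32.1
[-64.03  -7.69  20.17] [32.12  5.84 35.84] -0.9378737193769169 (array([-15.95,  -0.92]), array([13.54, 96.15]), 89.9989013671875)
```

>>> send_rows:
  plan:
    - [0,-0.0009,0.015,0]
    - [0,0,0.02,0]
    - [0,0,0.012,0]
    - [0,0,0.003,0]
    - [0,0,0,0]

```text
t: 61.3
eef_pos: [476.0, 34.5, 80.6]
eef_rot: [2.145, 2.295, -0.0]
contact_force: [-1.1, 0.2, 0.5]
finger_gap: 59.8
grip_force: 0.0
```

>>> send_rows:
  plan:
    - [0,0,0,0]
    - [0,0,0,0]
    - [0,0,0,0]
    - [0,0,0,0]
    - [0,0,0,0]
  hand: 0
  squeeze: 40

```text
t: 61.8
eef_pos: [476.1, 35.0, 81.0]
eef_rot: [2.144, 2.296, 0.001]
contact_force: [-1.1, -1.3, 6.1]
finger_gap: 13.6
grip_force: 39.3
```

>>> send_rows:
  plan:
    - [-0.003,0,-0.002,0]
    - [-0.006,0,0,0]
    - [-0.008,0,0,0]
    - [-0.008,0,0,0]
    - [-0.008,0,0,0]
    - [-0.006,0,0,0]
    - [-0.003,0,0,0]
    - [0,0,0.002,0]
    - [0,0,0,0]

```text
t: 62.7
eef_pos: [478.8, -7.6, 81.0]
eef_rot: [2.145, 2.294, 0.0]
contact_force: [-5.2, -6.3, 19.7]
finger_gap: 13.0
grip_force: 42.1
```

>>> send_rows:
  plan:
    - [0,0,0,0]
    - [0,0,0,0]
    - [0,0,0,0]
    - [0,0,-0.01,0]
    - [0,0,-0.03,0]
    - [0,0,-0.04,0]
    - [0,0,-0.04,0]
    - [0,0,-0.04,0]
    - [0,0,0,0]
    - [0,0,0,0]
  hand: 0.07

```text
t: 63.7
eef_pos: [478.8, -6.6, 241.5]
eef_rot: [2.143, 2.296, 0.003]
contact_force: [-0.5, 0.2, -0.4]
finger_gap: 70.2
grip_force: 0.0
```

>>> send_rows:
  plan:
    - [-0.03,0,0,0]
    - [-0.04,0,0,0]
    - [-0.04,0,0,0]
    - [-0.04,0,0,0]
    - [-0.03,0,0,0]
    - [0,0,0,0]
    - [0,0,0,0]
    - [0,0,0,0]
    - [0,0,0,0]
    - [0,0,0,0]

```text
t: 64.7
eef_pos: [491.0, -185.6, 240.4]
eef_rot: [-2.143, -2.297, -0.0]
contact_force: [-0.1, 0.2, -0.7]
finger_gap: 69.7
grip_force: 0.0
```

```bash
python3 -c "
from h import *
s=telemetry.read_state();print(s['t'],s['eef_pos'],phi(s),s['contact_force'])
for n in ('top','wrist'):
    g=grab(n);W=cloud(*g[1:]);z=W[...,2];hsv=cv2.cvtColor(g[0],cv2.COLOR_RGB2HSV).astype(int)
    m=(hsv[...,1]<60)&(hsv[...,2]>110)&(z>-3)&(z<48)&(abs(W[...,0]-475)<50)&(W[...,1]>0)&(W[...,1]<100);P=W[m];print(n,'pan',len(P),rect(P),P.min(0),P.max(0))
    m=(abs(hsv[...,0]-108)<14)&(hsv[...,1]>110)&(z>95)&(z<125)&(abs(W[...,0]-475)<50)&(W[...,1]>-110)&(W[...,1]<120);P=W[m]
    if len(P)>20: print('bar',len(P),P.min(0),P.max(0),rect(P),np.polyfit(P[:,1],P[:,2],1))
    if n=='top':
        q=W[...,:2]-CO;m=(abs(q@CX)<42)&(abs(q@CY)<148)&(z>50)&(z<85);A=np.c_[(q@CX)[m],np.ones(m.sum())];print('lid',np.linalg.lstsq(A,z[m],rcond=None)[0])
        m=(z>34)&(z<62)&(W[...,0]>480)&(W[...,0]<606)&(hsv[...,1]>80)&(abs(W[...,1]-222)<40);P=W[m];print('trayhandle',P.min(0),P.max(0))
"
```

```text
64.7 [ 490.97 -185.63  240.43] 3.9831513487657055 [-0.11  0.15 -0.68]
top pan 694 (array([476.58,  43.63]), array([71.19, 63.95]), 4.275866508483887) [440.26   9.93  -1.44] [513.85  78.01  44.64]
bar 232 [471.99 -71.24  98.79] [487.19  18.01 111.48] (array([479.53, -26.66]), array([13.16, 89.42]), 1.5435644388198853) [ -0.   107.37]
lid [ 0.  69.2]
trayhandle [518.58 211.88  34.41] [605.76 233.23  57.13]Traceback (most recent call last):
  File "<string>", line 6, in <module>
    m=(hsv[...,1]<60)&(hsv[...,2]>110)&(z>-3)&(z<48)&(abs(W[...,0]-475)<50)&(W[...,1]>0)&(W[...,1]<100);P=W[m];print(n,'pan',len(P),rect(P),P.min(0),P.max(0))
                                                                                                                                            ~~~~~^^^
    return umr_minimum(a, axis, None, out, keepdims, initial, where)
ValueError: zero-size array to reduction operation minimum which has no identity
```

```bash
python3 -c "
from h import *
print(job_done())"
```

```text
the job is handed in; nothing more can be done
None
```

I handed the job in at about 65 s, and my last camera measurements showed all six beads in the tray, the tray home in the kiln, the scoop level on the mat and the chest shut; the hand-in returned no verdict.

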